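# Clamp a flanged housing in the measuring fixture

### The job

Load the aluminium housing from the blue tray into the measuring fixture: lay it flat on the three rest buttons with its round boss at the end away from the clamp, and press it home, square against the two side pins and against the end pin at the same time, firmly but without ramming the pins. Then push the clamp's red handle over its dead point until it stays against its stop and the rubber pad holds the flange down, without forcing the handle. Leave the other things on the table as they are.

Things in the scene. Friction and masses are not known exactly. Their poses are not given: they have to be found in the camera images.
- housing: Workpiece, bare aluminium, 0.3 kg: flange 60 (x) x 100 (y) x 14 mm with an upright round boss (36 mm diameter, 30 mm tall, dark bore on top), axis at x = 0, y = -22 mm, so nearer the -y end. Origin: centre of the flange's underside; z up. Starts flat in the blue tray. The clamp presses on the bare flange at its +y end.
- boss_top (a point): Centre of the top face of the housing's boss, 44 mm above the flange's underside; axes as the housing's.
- fixture: Aluminium plate 205 (x) x 270 (y) x 16 mm, screwed to the granite; origin at the centre of its underside, z up. Carries three rest buttons, three locating pins (nest, towards -y) and a toggle clamp with a red handle (towards +y). The clamp's foot covers x -41 to 21, y 11 to 87 mm, up to 44 mm above the granite; the clamp moves in the plane x = -10 mm.
- nest (a point): Where the housing's origin belongs when seated: on top of the rest buttons, 28 mm above the granite, at x = -10, y = -70 mm in the fixture's frame. Axes as the fixture's; the seated housing's axes agree with them (boss towards -y, clamp towards +y).
- side_pin_a: Steel locating pin, 10 mm diameter, top 23 mm above the plate (3 mm below the top of the seated flange); touches the flange's +x long side 42 mm to the -y side of the nest. Origin: on its axis at the plate's top face.
- side_pin_b: The second side pin, alike; touches the flange's +x long side 16 mm to the +y side of the nest.
- end_pin: The end pin, alike; touches the flange's +y end (the one towards the clamp) 5 mm to the +x side of the nest's middle. So the housing is pushed towards +x and +y of the fixture to bring it home.
- clamp_handle (a joint): Knee angle of the toggle, rad. 0: open, as at the start, pad raised clear, handle leaning back 48 deg, away from the nest. Grows as the handle is pushed up and over towards the nest: at 1.15 the pad meets the flange, the push stiffens to about 11 N (30 mm below the tip), at 1.56 is the dead point, then the load drops and the handle runs on to its stop at 1.67. Short of 1.56 it does not hold.
- handle_tip (a point): Middle of the top end of the red grip (14 mm wide along x, 15 thick, 64 long). Site z runs along the grip; +y is the normal of its back face (7.5 mm off), which looks away from the nest: the face to push. In the fixture's frame it goes in an arc from y 123, z 101 mm (open) over y 85, z 142 to y 31, z 165 mm (at the stop, handle leaning 12 deg towards the nest), always at x = -10 mm.
- clamp_pad: Black rubber pad, 19 mm diameter, on the spindle of the clamp's bar; a little springy. Shut, it presses with about 18 N on the flange at x = 0, y = +30 mm of the nest. Origin: centre of its face.
- tray: Blue plastic tray 170 x 160 mm, walls 18 mm high, floor 4 mm; fixed. Origin: centre of its underside.
- ring_gauge: Bystander: steel ring, 34 mm diameter, 14 mm high, in the tray.
- ref_sphere: Bystander: white ceramic reference ball on a black stand, 128 mm tall.
- wash_bottle: Bystander: white wash bottle with blue nozzle, 166 mm tall.
- hex_key: Bystander: L-shaped hex key, 82 mm long, lying on the fixture plate.
- vee_block: Bystander: steel vee block 50 x 45 x 42 mm.
- probe_module: Bystander: small black probe module with a ruby-tipped stylus, 75 mm tall.

How it is judged:
By the outcome, as a careful person would: the job done as asked, in the order asked, and still so for the second after the job is handed in, with the robot touching nothing.
It also fails if it takes over 70 s, if anything falls off the work surface, if the arm or the gripper's body presses on something with over 40 N, if the wrist force passes 120 N, or if a joint passes its speed limit or range.

### The arm

A 6-joint arm with a two-finger parallel gripper is mounted at the origin on the work surface. World frame = base frame: x ahead of the robot, y to its left, z up, the work surface at z = 0. Lengths are in mm, angles in degrees, forces in N, time in s.
With the tool pointing down it reaches from about 325 to 775 mm from the base axis. Payload 9.3 kg.
Tool frame: the origin (TCP) lies midway between the tips of the shut fingers; the grasp point (between the pads) lies 19 mm behind it (arm.hold_point_z is the distance from the TCP to the grasp point, in mm); y points along the fingers, z is the direction in which the jaws open and shut, and the axes are right-handed (so a half turn about y gives the same grasp; the last joint's range is limited). The gripper opens to 85 mm and grips with 20 to 120 N. Pads are 22 mm wide; open, the fingers measure 114 mm over their backs; the gripper's body (76 mm by 85 mm) begins 54 mm behind the grasp point. The pads swing forward as they close: fully open they stand 13 mm farther back than shut.
Start: joints at [-79.504, 14.817, 1.232, 76.415, 0, 81.257], TCP at [181.232, -519.28, 231.279] pointing down, gripper open.
Joint ranges: [-174.27, 174.27], [-52.1, 104.24], [-59.71, 78.15], [-110.17, 111.67], [-87.03, 83.33], [-180, 180]. Speed limits (degrees/s): [127.2, 127.2, 159.86, 180, 180, 180].

### API

Orientations are given as a 3x3 rotation matrix whose columns are the frame's x, y, z axes.
In Python, from bench import arm gives the robot as it stands.
- The arm moves only by the tool arm_command, never from a script. Its argument "targets" is a list of rows, each an object of numbers: "tx", "ty", "tz": the shift along the world's x, y, z in m; "ax", "ay", "az": the turn, a rotation vector about the world's x, y, z in rad; "grip": the closure, from 0 (fully open) to 1 (shut). In form: [{"tx": .., "ty": .., "tz": .., "ax": .., "ay": .., "az": .., "grip": ..}, ...]. A call has 1 to 12 rows; each row is the pose to reach, as a shift and turn from the pose commanded when the call began; what a row does not reach only later rows make up. A row lasts 1/10 s, in which the tool goes at most 50 mm and 8.59 degrees, less where a joint would pass 70% of its speed; a pose out of reach is approached as far as the arm can. A call with a gripper value outside its range is refused whole. The fingers move at their own pace and stop on an object; the grip force is fixed at half the most. Time passes only in rows, so rows that repeat a pose let the fingers close. It gives the time, the measured TCP pose, the force and the opening at its end, in the units of the state.
- arm.observe(): the state, without advancing time (a new reading comes with each control period).
- arm.camera(name): name is "side" or "top" or "wrist"; returns a dict with "frame" (384x512x3 uint8, red, green, blue), "z_map" (384x512 float32, mm along the optical axis (not along the pixel's ray), 0 where there is no reading), "fov_y" (degrees; the focal length in pixels is half the picture's height over the tangent of half this angle, whatever the lens; pixels are square), "cx", "cy" (the principal point, pixels), "world_from_camera" (4x4, takes a point from camera to world coordinates). Camera axes: x right, y up, looking along -z (the intrinsics and any distortion apply to the point x, -y, -z); pixel columns grow to the right and rows downward; lengths in mm; the calibration is good to about 2 mm. A picture is of the moment at which its call begins.
- arm.hand_in(): hands the job in, once; it reports no verdict.
Trained networks look in the newest picture that a camera, given by its name, has taken for a name from the list of things; names that differ only in an ending like _2 or _b are one class to them, and where a whole thing is asked for, a point or a joint stands for the part that bears it (a point fixed in the world has none). Each returns a list of dicts, best first, with "score" (0 to 1); they miss things now and then, are a little off and sometimes report something else, mostly with a low value. They report only what shows in the picture. A call takes as long as a camera call.
- arm.boxes_of(camera, query): "bbox" ([left, top, right, bottom] in pixels, round what is visible of it).
- arm.mark_of(camera, query): "centre" ([column, row] in pixels: a listed point, or the origin of a listed thing).
The state is a dict: "t": time; "q": joint angles; "joint_velocities": joint speeds; "effort": joint torques, N m; "position": TCP position; "tcp_rot": TCP orientation; "force": force on the tool from outside, world axes, zero at the start; "torque": the same for the moment, N m; "width": finger opening in mm.
Only numpy, scipy, OpenCV 4.12 (cv2) and the standard library are available. Lean on these libraries where they do the work, as an engineer would, in place of code of your own. Each camera call takes 0.05 s, during which the arm holds its last target. There are 200 camera calls.

## Working session

There is one attempt and no reset: what is moved stays moved. The work goes in short steps, Python scripts to look and compute and a tool call to move; the robot and the scene stay as the last step left them, time stands still between calls to the robot, and variables do not carry over. Pictures are saved under pics/ and viewed, and the job is handed in when it is done.

Besides the shell and the picture viewer there is one more tool, called after ">>>" as name(argument=value, ...), one argument or row to a line, values as JSON. arm_command: Moves the arm, as the interface text tells. Its arguments: {"type":"object","properties":{"targets":{"type":"array"}},"required":["targets"]}

```bash
mkdir -p pics; ls; cat > h.py <<'E'
import numpy as np, cv2
from bench import arm
def cam(n,fn=None):
    c=arm.camera(n)
    if fn: cv2.imwrite('pics/'+fn,c['frame'][:,:,::-1])
    return c
def ray(c,u,v):
    f=c['frame'].shape[0]/2/np.tan(np.radians(c['fov_y'])/2)
    return np.array([(u-c['cx'])/f,-(v-c['cy'])/f,-1.])
def pt(c,u,v,z=None):
    "world point of pixel, by depth or on world plane z"
    T=c['world_from_camera'];r=ray(c,u,v)
    if z is None:
        d=c['z_map'][int(round(v))-1:int(round(v))+2,int(round(u))-1:int(round(u))+2];d=np.median(d[d>0]) if (d>0).any() else np.nan
        return T[:3,:3]@(r*d)+T[:3,3]
    w=T[:3,:3]@r;o=T[:3,3];return o+w*(z-o[2])/w[2]
def proj(c,p):
    T=c['world_from_camera'];q=T[:3,:3].T@(np.asarray(p,float)-T[:3,3])
    f=c['frame'].shape[0]/2/np.tan(np.radians(c['fov_y'])/2)
    return np.array([c['cx']+f*q[0]/-q[2],c['cy']-f*q[1]/-q[2]])
E
python3 - <<'E'
from h import *
np.set_printoptions(precision=3,suppress=True)
s=arm.observe();print(s['tcp_rot'],s['position'],s['force'],s['width'])
for n in ['top','side','wrist']:
    c=cam(n,n+'0.png');print(n,{k:c[k] for k in c if k not in('frame','z_map')})
    for q in ['housing','boss_top','fixture','nest','side_pin_a','end_pin','handle_tip','clamp_pad','tray','hex_key','ref_sphere','wash_bottle','vee_block','probe_module','ring_gauge']:
        for m in arm.mark_of(n,q)[:3]:
            if m['score']>.3: print(q,round(m['score'],2),np.round(m['centre'],1),np.round(pt(c,*m['centre'])))
E
```

```text
pics
[[-0.944 -0.     0.33 ]
 [-0.33   0.001 -0.944]
 [-0.    -1.    -0.001]] [ 181.183 -518.971  230.662] [-0.238  1.32   0.099] 85.39694436628315
top {'fov_y': 44.28433007333184, 'cx': 250.49128541002963, 'cy': 193.77685500124497, 'world_from_camera': array([[   0.017,    0.99 ,   -0.14 ,  377.142],
       [  -1.   ,    0.018,    0.006,   34.021],
       [   0.008,    0.14 ,    0.99 , 1274.622],
       [   0.   ,    0.   ,    0.   ,    1.   ]])}
housing 0.83 [361.4 230.2] [ 462. -270.   20.]
boss_top 0.81 [375.7 231.5] [ 457. -299.   52.]
fixture 0.83 [213.5 199.8] [525. 119. 115.]
fixture 0.71 [234.5 192.6] [557.  70.  24.]
nest 0.64 [239.8 204.4] [526.  55.  17.]
side_pin_a 0.47 [256.7 192.9] [556.  11.  34.]
side_pin_a 0.46 [232.3 192.3] [558.  76.  18.]
end_pin 0.55 [161.6 189.2] [566. 269.   4.]
end_pin 0.47 [220.  205.2] [523. 108.  17.]
handle_tip 0.53 [162.5 189.2] [566. 266.   4.]
clamp_pad 0.43 [219.1 198.7] [528. 105. 113.]
clamp_pad 0.34 [357.8 222.9] [ 481. -260.   22.]
tray 0.75 [355.6 224.9] [ 476. -254.   22.]
hex_key 0.52 [243.4 178.1] [597.  47.  22.]
ref_sphere 0
[... 1067 characters left out ...]
536. 157.  74.]
tray 0.65 [258.4 292.6] [ 471. -305.   48.]
hex_key 0.48 [263.6 205.7] [583.  30.  18.]
ref_sphere 0.8 [324.7 203.1] [757.   3.  13.]
wash_bottle 0.97 [343.  226.5] [ 749. -122.   20.]
vee_block 0.59 [164.  168.1] [331. 343.  17.]
probe_module 0.59 [376.5 294.7] [ 711. -344.   13.]
ring_gauge 0.69 [232.5 150.8] [586. 440.   3.]
ring_gauge 0.45 [287.7 278.6] [ 552. -250.   12.]
wrist {'fov_y': 60.92637094459853, 'cx': 255.9289645536628, 'cy': 184.79302321788916, 'world_from_camera': array([[   0.329,    0.898,    0.291,  256.662],
       [  -0.944,    0.313,    0.102, -493.318],
       [   0.001,   -0.309,    0.951,  372.936],
       [   0.   ,    0.   ,    0.   ,    1.   ]])}
```

```bash
python3 - <<'E'
import cv2,numpy as np
a=cv2.imread('pics/top0.png');b=cv2.imread('pics/side0.png')
cv2.imwrite('pics/t1.png',cv2.resize(a[90:300,110:430],(800,525),interpolation=cv2.INTER_CUBIC))
cv2.imwrite('pics/s1.png',cv2.resize(b[120:340,140:440],(800,587),interpolation=cv2.INTER_CUBIC))
E
```

```text
(no output)
```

View pics/t1.png

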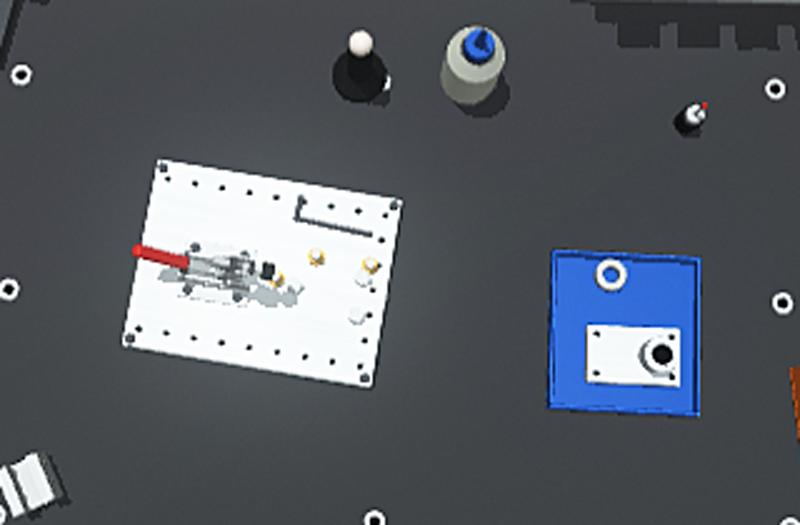

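View pics/s1.png

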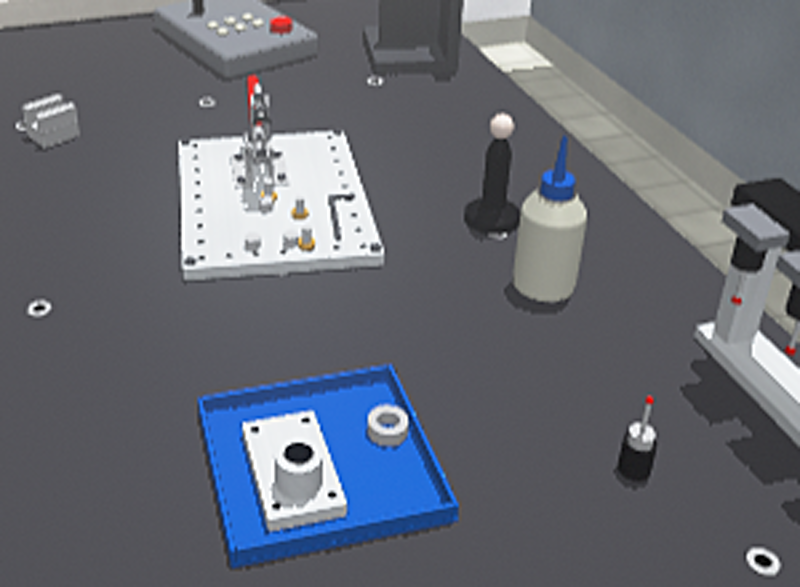

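Top view: fixture plate with its clamp (red handle, crop 137,250) on the world +y side, hex key on the +x side. The housing is in the tray with its boss towards -y (crop 660,352) and is roughly aligned with the fixture already. Next I'll fit the outlines.

```bash
cat >> h.py <<'E'
def cloud(c):
    h,w=c['z_map'].shape;u,v=np.meshgrid(np.arange(w),np.arange(h))
    f=h/2/np.tan(np.radians(c['fov_y'])/2);d=c['z_map']
    P=np.stack([(u-c['cx'])/f*d,-(v-c['cy'])/f*d,-d],-1)
    return P@c['world_from_camera'][:3,:3].T+c['world_from_camera'][:3,3]
def rect(c,ctr,r,z,thr=150):
    "min-area rect of bright unsaturated pixels, on plane z, within r of ctr"
    f=c['frame'].astype(int);P=cloud(c)
    m=(f.min(2)>thr)&(f.max(2)-f.min(2)<50)&(c['z_map']>0)&(np.hypot(P[...,0]-ctr[0],P[...,1]-ctr[1])<r)
    m=cv2.morphologyEx(m.astype(np.uint8),cv2.MORPH_OPEN,np.ones((3,3)))
    n,l,s,_=cv2.connectedComponentsWithStats(m);k=1+np.argmax(s[1:,4])
    v,u=np.nonzero(l==k);X=np.array([pt(c,a,b,z)[:2] for a,b in zip(u,v)],np.float32)
    return cv2.minAreaRect(X)
E
python3 - <<'E'
from h import *
for n in['top','side']:
    c=cam(n);print(n,'fix',rect(c,(550,95),200,16),'hous',rect(c,(470,-275),75,18))
    for q,z in(('boss_top',48),):print(q,pt(c,*arm.mark_of(n,q)[0]['centre'],z))
E
```

```text
top fix ((541.5263671875, 122.56454467773438), (270.0055847167969, 206.27037048339844), 81.3914794921875) hous ((458.4083251953125, -274.38409423828125), (96.25923156738281, 60.706661224365234), 88.72270965576172)
boss_top [ 455.03388815 -296.26511075   48.        ]
side fix ((543.3294677734375, 124.63550567626953), (274.952880859375, 204.169677734375), 81.50051879882812) hous ((460.0306091308594, -271.98529052734375), (101.86693572998047, 59.403289794921875), 88.37715148925781)
boss_top [ 457.81491928 -301.7295517    48.        ]
```

>>> arm_command(
  targets=[
    {"tx":0.035,"ty":0.027,"tz":0,"az":0.14,"grip":0},
    {"tx":0.07,"ty":0.055,"tz":0,"az":0.28,"grip":0},
    {"tx":0.105,"ty":0.083,"tz":0,"az":0.42,"grip":0},
    {"tx":0.14,"ty":0.112,"tz":0,"az":0.56,"grip":0},
    {"tx":0.175,"ty":0.14,"tz":0,"az":0.7,"grip":0},
    {"tx":0.21,"ty":0.167,"tz":0,"az":0.84,"grip":0},
    {"tx":0.245,"ty":0.195,"tz":0,"az":0.98,"grip":0},
    {"tx":0.276,"ty":0.222,"tz":-0.01,"az":1.12,"grip":0},
    {"tx":0.276,"ty":0.222,"tz":-0.03,"az":1.26,"grip":0},
    {"tx":0.276,"ty":0.222,"tz":-0.03,"az":1.4,"grip":0},
    {"tx":0.276,"ty":0.222,"tz":-0.03,"az":1.54,"grip":0},
    {"tx":0.276,"ty":0.222,"tz":-0.03,"az":1.68,"grip":0},
  ],
)

```text
invalid input
```

>>> arm_command(
  targets=[
    {"az":0.14,"grip":0},
    {"az":0.28,"grip":0},
    {"az":0.315,"grip":0},
    {"az":0.315,"grip":0},
  ],
)

```text
invalid input
```

```bash
python3 - <<'E'
from h import *
np.set_printoptions(precision=3,suppress=True)
s=arm.observe();print(s['position'],s['tcp_rot'],s['q'],s['force'],s['t'])
c=cam('wrist','w1.png');print(rect(c,(457,-275),75,18))
for m in arm.mark_of('wrist','boss_top')[:2]:print(m,pt(c,*m['centre'],48),pt(c,*m['centre']))
E
```

```text
[ 181.224 -519.257  231.278] [[-0.944 -0.     0.33 ]
 [-0.33   0.    -0.944]
 [ 0.    -1.    -0.   ]] [-79.503  14.816   1.231  76.417  -0.001  81.258] [ 0.246  0.825 -0.1  ] 2.6Traceback (most recent call last):
  File "<stdin>", line 4, in <module>
  File "h.py", line 31, in rect
    n,l,s,_=cv2.connectedComponentsWithStats(m);k=1+np.argmax(s[1:,4])
                                                    ~~~~~~~~~^^^^^^^^^
    return _wrapfunc(a, 'argmax', axis=axis, out=out, **kwds)
    return bound(*args, **kwds)
ValueError: attempt to get argmax of an empty sequence
```

View pics/w1.png

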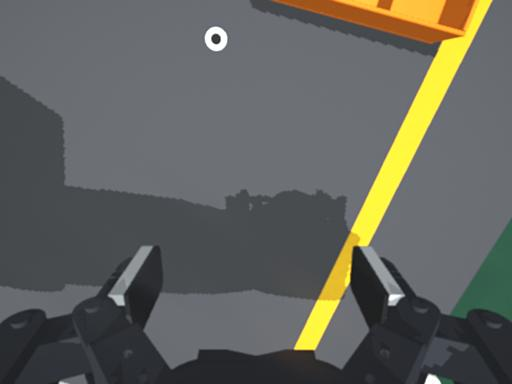

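The move was refused, and nothing has moved: the wrist view still shows the bare table. All seven keys are probably required, so I'll supply them all.

>>> arm_command(
  targets=[
    {"tx":0.035,"ty":0.027,"tz":0,"ax":0,"ay":0,"az":0.14,"grip":0},
    {"tx":0.07,"ty":0.055,"tz":0,"ax":0,"ay":0,"az":0.28,"grip":0},
    {"tx":0.105,"ty":0.083,"tz":0,"ax":0,"ay":0,"az":0.42,"grip":0},
    {"tx":0.14,"ty":0.112,"tz":0,"ax":0,"ay":0,"az":0.56,"grip":0},
    {"tx":0.175,"ty":0.14,"tz":0,"ax":0,"ay":0,"az":0.7,"grip":0},
    {"tx":0.21,"ty":0.167,"tz":0,"ax":0,"ay":0,"az":0.84,"grip":0},
    {"tx":0.245,"ty":0.195,"tz":0,"ax":0,"ay":0,"az":0.98,"grip":0},
    {"tx":0.276,"ty":0.222,"tz":-0.01,"ax":0,"ay":0,"az":1.12,"grip":0},
    {"tx":0.276,"ty":0.222,"tz":-0.03,"ax":0,"ay":0,"az":1.26,"grip":0},
    {"tx":0.276,"ty":0.222,"tz":-0.03,"ax":0,"ay":0,"az":1.4,"grip":0},
    {"tx":0.276,"ty":0.222,"tz":-0.03,"ax":0,"ay":0,"az":1.54,"grip":0},
    {"tx":0.276,"ty":0.222,"tz":-0.03,"ax":0,"ay":0,"az":1.68,"grip":0},
  ],
)

```text
t: 3.85
position: [457.4, -297.0, 201.1]
tcp_rot: [[0.436, -0.0, 0.9], [-0.9, 0.0, 0.436], [-0.0, -1.0, -0.0]]
force: [-0.1, 0.4, 0.2]
width: 85.6
```

>>> arm_command(
  targets=[
    {"tx":0,"ty":0,"tz":0,"ax":0,"ay":0,"az":0.14,"grip":0},
    {"tx":0,"ty":0,"tz":0,"ax":0,"ay":0,"az":0.28,"grip":0},
    {"tx":0,"ty":0,"tz":0,"ax":0,"ay":0,"az":0.315,"grip":0},
    {"tx":0,"ty":0,"tz":0,"ax":0,"ay":0,"az":0.315,"grip":0},
  ],
)

```text
t: 4.25
position: [457.2, -297.3, 201.3]
tcp_rot: [[0.689, -0.0, 0.725], [-0.725, -0.0, 0.689], [0.0, -1.0, -0.0]]
force: [-0.3, 0.3, -0.2]
width: 85.3
```

```bash
python3 - <<'E'
from h import *
np.set_printoptions(precision=3,suppress=True)
s=arm.observe();print(s['position'],s['tcp_rot'],s['q'],s['force'],s['t'])
c=cam('wrist','w1.png')
for m in arm.mark_of('wrist','boss_top')[:2]:print(m,pt(c,*m['centre'],48),pt(c,*m['centre']))
print(rect(c,(457,-275),75,18))
E
```

```text
[ 457.237 -297.276  201.268] [[ 0.689 -0.     0.725]
 [-0.725 -0.     0.689]
 [ 0.    -1.    -0.   ]] [-41.847  14.955  -2.971  72.074  -0.002   4.589] [-0.289  0.326 -0.215] 4.25
{'centre': [260.9, 165.5], 'score': 0.69} [ 459.767 -292.774   48.   ] [ 459.751 -292.759   48.082]
((459.7897644042969, -273.2574157714844), (100.12047576904297, 60.941959381103516), 88.49658966064453)
```

View pics/w1.png

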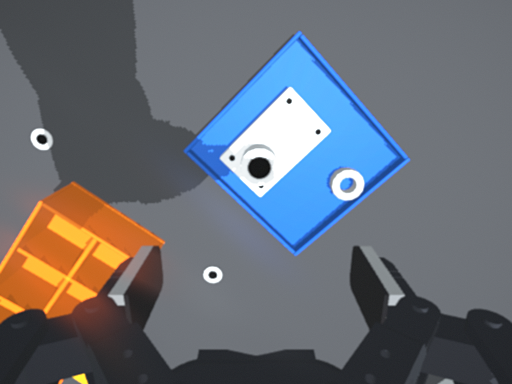

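The wrist view shows the housing clearly (boss bore at 259,167; rect 100 x 61 mm at (459.8, -273.3), yaw -1.5°). Descending onto the boss.

>>> arm_command(
  targets=[
    {"tx":0.002,"ty":0.003,"tz":-0.045,"ax":0,"ay":0,"az":0,"grip":0},
    {"tx":0.002,"ty":0.003,"tz":-0.09,"ax":0,"ay":0,"az":0,"grip":0},
    {"tx":0.002,"ty":0.003,"tz":-0.13,"ax":0,"ay":0,"az":0,"grip":0},
    {"tx":0.002,"ty":0.003,"tz":-0.155,"ax":0,"ay":0,"az":0,"grip":0},
    {"tx":0.002,"ty":0.003,"tz":-0.17,"ax":0,"ay":0,"az":0,"grip":0},
    {"tx":0.002,"ty":0.003,"tz":-0.178,"ax":0,"ay":0,"az":0,"grip":0},
    {"tx":0.002,"ty":0.003,"tz":-0.178,"ax":0,"ay":0,"az":0,"grip":0},
    {"tx":0.002,"ty":0.003,"tz":-0.178,"ax":0,"ay":0,"az":0,"grip":0.4},
    {"tx":0.002,"ty":0.003,"tz":-0.178,"ax":0,"ay":0,"az":0,"grip":0.5},
    {"tx":0.002,"ty":0.003,"tz":-0.178,"ax":0,"ay":0,"az":0,"grip":0.6},
    {"tx":0.002,"ty":0.003,"tz":-0.178,"ax":0,"ay":0,"az":0,"grip":0.8},
    {"tx":0.002,"ty":0.003,"tz":-0.178,"ax":0,"ay":0,"az":0,"grip":0.8},
  ],
)

```text
t: 5.55
position: [459.6, -294.6, 24.3]
tcp_rot: [[0.689, 0.001, 0.725], [-0.725, -0.001, 0.689], [0.002, -1.0, 0.0]]
force: [-1.4, 1.0, 6.3]
width: 34.4
```

>>> arm_command(
  targets=[
    {"tx":0,"ty":0,"tz":0,"ax":0,"ay":0,"az":0,"grip":0.8},
    {"tx":0,"ty":0,"tz":0,"ax":0,"ay":0,"az":0,"grip":0.8},
    {"tx":0,"ty":0,"tz":0,"ax":0,"ay":0,"az":0,"grip":0.8},
  ],
)

```text
t: 5.85
position: [459.6, -294.6, 24.4]
tcp_rot: [[0.689, 0.001, 0.725], [-0.725, -0.001, 0.689], [0.002, -1.0, 0.0]]
force: [-0.5, 0.0, 6.8]
width: 34.4
```

>>> arm_command(
  targets=[
    {"tx":0,"ty":0,"tz":0.01,"ax":0,"ay":0,"az":0,"grip":0.8},
    {"tx":0,"ty":0,"tz":0.03,"ax":0,"ay":0,"az":0,"grip":0.8},
    {"tx":0,"ty":0,"tz":0.06,"ax":0,"ay":0,"az":0,"grip":0.8},
    {"tx":0,"ty":0,"tz":0.1,"ax":0,"ay":0,"az":0,"grip":0.8},
    {"tx":0,"ty":0,"tz":0.13,"ax":0,"ay":0,"az":0,"grip":0.8},
    {"tx":0,"ty":0,"tz":0.13,"ax":0,"ay":0,"az":0,"grip":0.8},
    {"tx":0,"ty":0,"tz":0.13,"ax":0,"ay":0,"az":0,"grip":0.8},
  ],
)

```text
t: 6.55
position: [459.2, -294.2, 153.8]
tcp_rot: [[0.689, 0.001, 0.725], [-0.725, -0.001, 0.689], [0.001, -1.0, 0.0]]
force: [-0.9, 0.5, -2.8]
width: 34.2
```

```bash
python3 - <<'E'
from h import *
s=arm.observe();print(s['position'],s['force'],s['torque'],s['width'])
c=cam('wrist','w2.png');cam('side','s2.png')
b=cv2.imread('pics/s2.png');cv2.imwrite('pics/s2.png',cv2.resize(b[100:340,140:400],(700,646)[:2],interpolation=3)[:600])
print(rect(c,(460,-273),80,163))
E
```

```text
[ 459.19026609 -294.23563897  153.76061184] [-0.85930448  0.5439384  -2.8201122 ] [-0.03377829  0.04200664  0.00138467] 34.198912106943816
((454.1048583984375, -256.6427307128906), (64.61627960205078, 52.5634765625), 88.83963012695312)
```

View pics/w2.png

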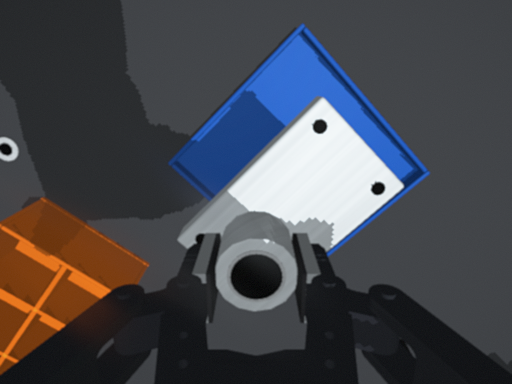

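View pics/s2.png

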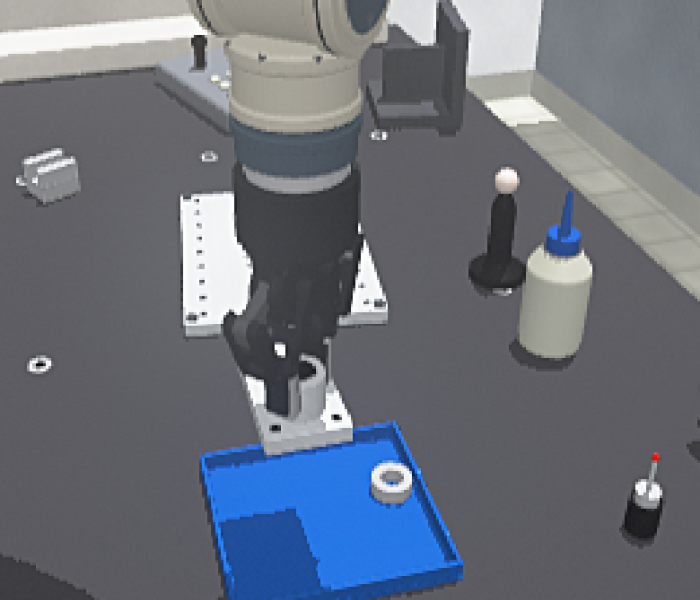

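Boss held square and level. Moving to a hover from which the wrist camera sees the nest.

>>> arm_command(
  targets=[
    {"tx":0.015,"ty":0.035,"tz":0.01,"ax":0,"ay":0,"az":-0.02,"grip":0.8},
    {"tx":0.03,"ty":0.07,"tz":0.02,"ax":0,"ay":0,"az":-0.04,"grip":0.8},
    {"tx":0.045,"ty":0.107,"tz":0.03,"ax":0,"ay":0,"az":-0.06,"grip":0.8},
    {"tx":0.06,"ty":0.143,"tz":0.04,"ax":0,"ay":0,"az":-0.08,"grip":0.8},
    {"tx":0.075,"ty":0.179,"tz":0.045,"ax":0,"ay":0,"az":-0.1,"grip":0.8},
    {"tx":0.09,"ty":0.215,"tz":0.045,"ax":0,"ay":0,"az":-0.124,"grip":0.8},
    {"tx":0.1,"ty":0.24,"tz":0.045,"ax":0,"ay":0,"az":-0.124,"grip":0.8},
    {"tx":0.105,"ty":0.25,"tz":0.045,"ax":0,"ay":0,"az":-0.124,"grip":0.8},
    {"tx":0.105,"ty":0.25,"tz":0.045,"ax":0,"ay":0,"az":-0.124,"grip":0.8},
    {"tx":0.105,"ty":0.25,"tz":0.045,"ax":0,"ay":0,"az":-0.124,"grip":0.8},
  ],
)

```text
t: 7.65
position: [563.8, -44.8, 197.4]
tcp_rot: [[0.594, -0.002, 0.804], [-0.804, -0.0, 0.594], [-0.001, -1.0, -0.001]]
force: [0.3, -1.1, -3.5]
width: 34.2
```

```bash
python3 - <<'E'
from h import *
s=arm.observe();print(s['position'],s['force'],s['width'])
c=cam('wrist','w3.png');np.savez('w3.npz',**c)
for q in['side_pin_a','end_pin','nest','clamp_pad','handle_tip']:
  for m in arm.mark_of('wrist',q)[:3]:print(q,round(m['score'],2),m['centre'],pt(c,*m['centre'],16))
cv2.imwrite('pics/w3.png',cv2.resize(c['frame'][:,:,::-1],(800,600),interpolation=3))
E
```

```text
[563.75862213 -44.79750812 197.39898572] [ 0.34890368 -1.13956643 -3.49230693] 34.23890697147463
side_pin_a 0.86 [276.5, 109.5] [550.00931337   7.6289363   16.        ]
side_pin_a 0.6 [321.3, 62.5] [557.44134222  66.12999304  16.        ]
end_pin 0.84 [332.3, 6.0] [535.14372611 107.81885054  16.        ]
nest 0.56 [284.9, 46.7] [521.93080082  56.76089831  16.        ]
clamp_pad 0.59 [94.2, 264.6] [ 488.73263951 -250.99977334   16.        ]
handle_tip 0.72 [333.8, 3.8] [535.07861271 109.92257912  16.        ]
```

View pics/w3.png

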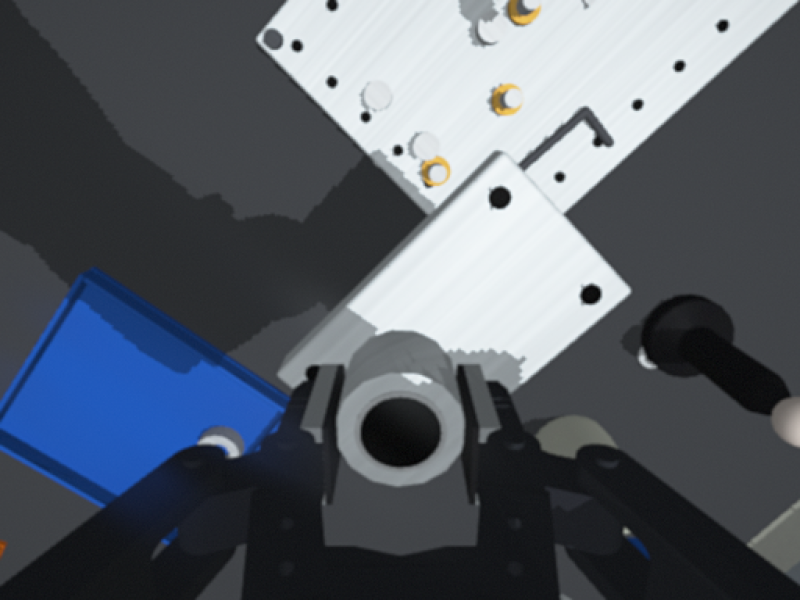

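Pins (crop 424,172 a; 507,99 b; 524,8 end), held flange corners at (503,152) and (631,291). Computing the offset between held housing and nest from this picture.

```bash
python3 - <<'E'
from h import *
c=dict(np.load('w3.npz'))
g=cv2.cvtColor(c['frame'],cv2.COLOR_RGB2GRAY)
P=cloud(c);print('flange depth z',P[120:150:10,330,2],P[150,360])
z=197.4-6.4
K=np.array([pt(c,u/1.5625,v/1.5625,z)[:2] for u,v in((503,152),(631,291),(277,374))]);print(K)
e=K[1]-K[0];print('width',np.hypot(*e),'yaw',np.degrees(np.arctan2(e[1],e[0])))
e=K[0]-K[2];print('len',np.hypot(*e),'yaw',np.degrees(np.arctan2(e[1],e[0]))-90)
A=np.array([[550,7.6],[557.4,66.1],[535.1,107.8]]);B=np.array([[35,-42],[35,16],[5,55.]])
a=A-A.mean(0);b=B-B.mean(0);th=np.arctan2((b[:,0]*a[:,1]-b[:,1]*a[:,0]).sum(),(a*b).sum())
R=lambda t:np.array([[np.cos(t),-np.sin(t)],[np.sin(t),np.cos(t)]])
print('fix yaw',np.degrees(th),'nest',A.mean(0)-R(th)@B.mean(0),A.mean(0)-R(np.radians(-8.5))@B.mean(0))
print('plate',[pt(c,u/1.5625,v/1.5625,16) for u,v in((258,38),(436,214),(565,214),(800,10))])
E
```

```text
flange depth z [190.82310209 189.41516561 189.19788703] [574.80456459  22.0917306  190.27899804]
[[545.27098844  29.69051156]
 [603.19233188  21.38888666]
 [531.23632907 -66.88390121]]
width 58.51323784055268 yaw -8.156417611843448
len 97.58887675013952 yaw -8.268614092373852
fix yaw -8.506006356278185 nest [521.34516439  54.6374904 ] [521.34577911  54.6347486 ]
plate [array([423.9725535 ,   7.54862581,  16.        ]), array([568.30409949, -12.03034796,  16.        ]), array([634.2440079 ,  36.67401053,  16.        ]), array([662.99676096, 201.75947165,  16.        ])]
```

>>> arm_command(
  targets=[
    {"tx":-0.02,"ty":0.02,"tz":0,"ax":0,"ay":0,"az":-0.005,"grip":0.8},
    {"tx":-0.045,"ty":0.042,"tz":0,"ax":0,"ay":0,"az":-0.005,"grip":0.8},
    {"tx":-0.055,"ty":0.0515,"tz":-0.02,"ax":0,"ay":0,"az":-0.005,"grip":0.8},
    {"tx":-0.055,"ty":0.0515,"tz":-0.055,"ax":0,"ay":0,"az":-0.005,"grip":0.8},
    {"tx":-0.055,"ty":0.0515,"tz":-0.09,"ax":0,"ay":0,"az":-0.005,"grip":0.8},
    {"tx":-0.055,"ty":0.0515,"tz":-0.12,"ax":0,"ay":0,"az":-0.005,"grip":0.8},
    {"tx":-0.055,"ty":0.0515,"tz":-0.135,"ax":0,"ay":0,"az":-0.005,"grip":0.8},
    {"tx":-0.055,"ty":0.0515,"tz":-0.141,"ax":0,"ay":0,"az":-0.005,"grip":0.8},
    {"tx":-0.055,"ty":0.0515,"tz":-0.141,"ax":0,"ay":0,"az":-0.005,"grip":0.8},
    {"tx":-0.055,"ty":0.0515,"tz":-0.141,"ax":0,"ay":0,"az":-0.005,"grip":0.8},
  ],
)

```text
t: 8.95
position: [509.9, 7.0, 58.2]
tcp_rot: [[0.59, 0.001, 0.808], [-0.808, -0.0, 0.59], [0.001, -1.0, 0.001]]
force: [0.8, -0.5, -3.1]
width: 34.2
```

```bash
python3 - <<'E'
from h import *
s=arm.observe();print(s['position'],s['force'],s['width'])
c=cam('wrist','w4.png');np.savez('w4.npz',**c);d=cam('side','s4.png')
a=cv2.resize(c['frame'][:,:,::-1],(400,300),interpolation=3);b=cv2.resize(d['frame'][130:250,180:340,::-1],(800,600),interpolation=3)
cv2.imwrite('pics/w4.png',cv2.resize(c['frame'][:,:,::-1],(800,600),interpolation=3));cv2.imwrite('pics/s4.png',b)
E
```

```text
[509.87760718   6.97336208  58.21851585] [ 0.79859556 -0.53252797 -3.13230273] 34.23348749680955
```

View pics/w4.png

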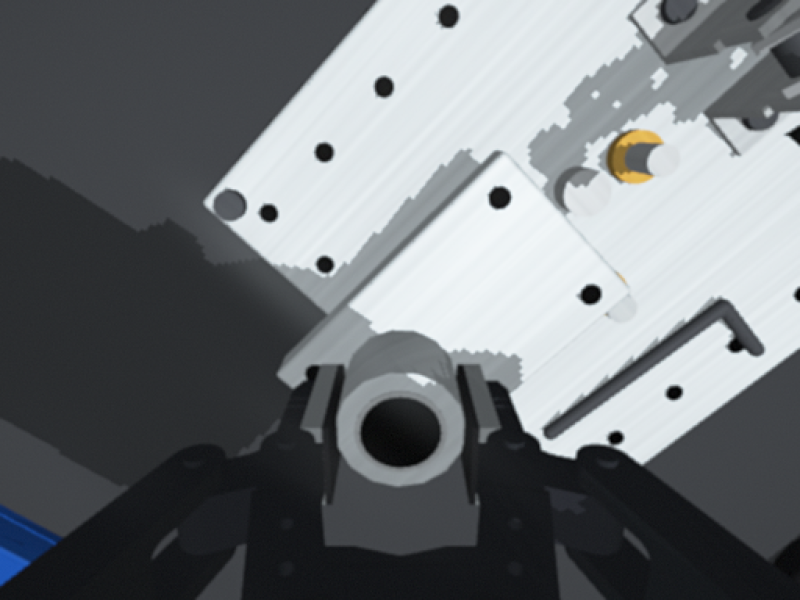

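View pics/s4.png

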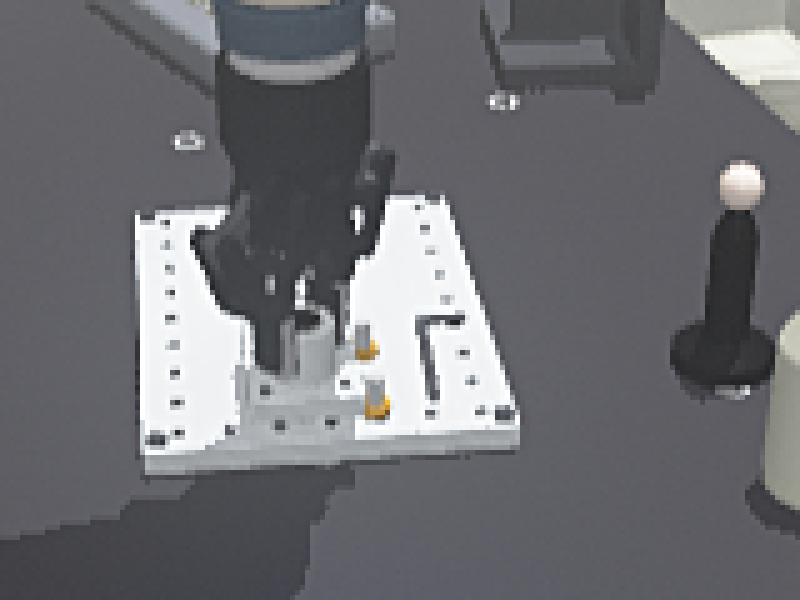

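```bash
python3 - <<'E'
from h import *
c=dict(np.load('w4.npz'));k=1.5625;zt=58.2-7
R=lambda t:np.array([[np.cos(t),-np.sin(t)],[np.sin(t),np.cos(t)]]);Rf=R(np.radians(-8.5))
K=np.array([pt(c,u/k,v/k,zt)[:2] for u,v in((503,152),(631,291))]);e=K[1]-K[0]
print(K,np.hypot(*e),np.degrees(np.arctan2(e[1],e[0])))
ctr=K.mean(0)-Rf@[0,50];print('centre',ctr)
E=pt(c,662/k,158/k,39)[:2];print('end pin',E,'nest',E-Rf@[5,55]);n=np.array([521.3,54.6])
print('remaining in fixture axes',Rf.T@(n-ctr),Rf.T@(E-Rf@[5,55]-ctr))
P=cloud(c);print(P[int(100),423],P[120,320])
cc=cam('top');
for q in('clamp_pad','handle_tip'):
  for m in arm.mark_of('top',q)[:2]:print(q,m,pt(cc,*m['centre']))
E
```

```text
[[491.87373418  81.56669631]
 [550.0664548   72.92521641]] 58.83084146715548 -8.446560675079759
centre [513.57962393  27.79516319]
end pin [534.66524545 109.78192693] nest [521.59064852  56.1251015 ]
remaining in fixture axes [ 3.67356726 27.65155306] [ 3.7355989  29.20286322]
[534.59949829 110.2774159   37.69940845] [497.74591282  73.45809688  50.14963291]
clamp_pad {'centre': [215.2, 198.8], 'score': 0.37} [527.27889421 114.6271231  116.2186659 ]
handle_tip {'centre': [163.8, 188.9], 'score': 0.45} [551.72092927 244.99799263 103.221623  ]
```

Remaining to nest: 3.7 mm in fixture x, about 28 mm in y. Sliding in 24 mm, then lowering.

>>> arm_command(
  targets=[
    {"tx":0.001,"ty":0.008,"tz":0,"ax":0,"ay":0,"az":0,"grip":0.8},
    {"tx":0.0025,"ty":0.016,"tz":0,"ax":0,"ay":0,"az":0,"grip":0.8},
    {"tx":0.0035,"ty":0.0235,"tz":-0.002,"ax":0,"ay":0,"az":0,"grip":0.8},
    {"tx":0.0035,"ty":0.0235,"tz":-0.005,"ax":0,"ay":0,"az":0,"grip":0.8},
    {"tx":0.0035,"ty":0.0235,"tz":-0.007,"ax":0,"ay":0,"az":0,"grip":0.8},
    {"tx":0.0035,"ty":0.0235,"tz":-0.0075,"ax":0,"ay":0,"az":0,"grip":0.8},
    {"tx":0.0035,"ty":0.0235,"tz":-0.0075,"ax":0,"ay":0,"az":0,"grip":0.8},
  ],
)

```text
t: 9.9
position: [512.6, 30.6, 49.6]
tcp_rot: [[0.59, -0.0, 0.808], [-0.808, -0.0, 0.59], [-0.0, -1.0, -0.0]]
force: [0.1, -0.1, -2.5]
width: 34.1
```

>>> arm_command(
  targets=[
    {"tx":0,"ty":0,"tz":-0.0005,"ax":0,"ay":0,"az":0,"grip":0.8},
    {"tx":0,"ty":0,"tz":-0.001,"ax":0,"ay":0,"az":0,"grip":0.8},
    {"tx":0,"ty":0,"tz":-0.001,"ax":0,"ay":0,"az":0,"grip":0.8},
    {"tx":0,"ty":0,"tz":-0.001,"ax":0,"ay":0,"az":0,"grip":0.8},
  ],
)

```text
t: 10.3
position: [512.8, 30.6, 48.8]
tcp_rot: [[0.59, 0.0, 0.808], [-0.808, -0.0, 0.59], [0.0, -1.0, 0.0]]
force: [0.4, -0.6, -2.7]
width: 34.3
```

>>> arm_command(
  targets=[
    {"tx":0,"ty":0,"tz":-0.0005,"ax":0,"ay":0,"az":0,"grip":0.8},
    {"tx":0,"ty":0,"tz":-0.001,"ax":0,"ay":0,"az":0,"grip":0.8},
    {"tx":0,"ty":0,"tz":-0.001,"ax":0,"ay":0,"az":0,"grip":0.8},
    {"tx":0,"ty":0,"tz":-0.001,"ax":0,"ay":0,"az":0,"grip":0.8},
  ],
)

```text
t: 10.7
position: [512.8, 30.7, 48.3]
tcp_rot: [[0.59, 0.001, 0.807], [-0.807, -0.0, 0.59], [0.001, -1.0, 0.0]]
force: [-3.3, -0.1, 6.1]
width: 34.1
```

>>> arm_command(
  targets=[
    {"tx":0,"ty":0,"tz":0,"ax":0,"ay":0,"az":0,"grip":0.47},
    {"tx":0,"ty":0,"tz":0,"ax":0,"ay":0,"az":0,"grip":0.47},
    {"tx":0,"ty":0,"tz":0,"ax":0,"ay":0,"az":0,"grip":0.47},
    {"tx":0,"ty":0,"tz":0.002,"ax":0,"ay":0,"az":0,"grip":0.47},
    {"tx":0,"ty":0,"tz":0.002,"ax":0,"ay":0,"az":0,"grip":0.47},
  ],
)

```text
t: 11.2
position: [512.9, 30.7, 50.0]
tcp_rot: [[0.59, 0.0, 0.807], [-0.807, 0.0, 0.59], [0.0, -1.0, 0.0]]
force: [0.0, 0.4, 0.6]
width: 45.6
```

```bash
python3 - <<'E'
from h import *
s=arm.observe();print(s['position'],s['force'],s['width'])
c=cam('wrist');np.savez('w5.npz',**c)
cv2.imwrite('pics/w5.png',cv2.resize(c['frame'][:,:,::-1],(800,600),interpolation=3))
E
```

```text
[512.89845109  30.71145757  49.98781648] [0.03080815 0.38308964 0.56990895] 45.58938930709414
```

View pics/w5.png

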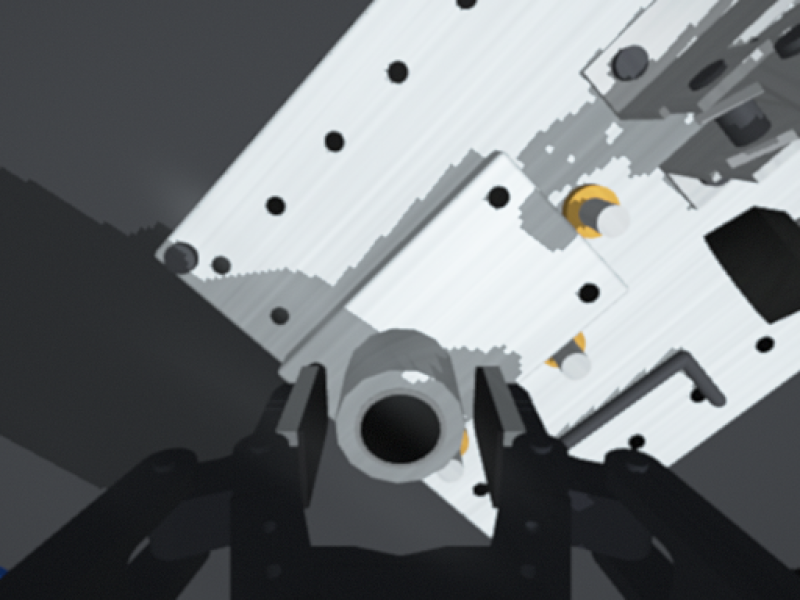

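Released on the buttons; end pin (612,218) and side pins (575,365), (452,470) show small gaps to the flange. Pushing diagonally with the rear finger's pad.

>>> arm_command(
  targets=[
    {"tx":0.0016,"ty":0.0012,"tz":0,"ax":0,"ay":0,"az":0,"grip":0.47},
    {"tx":0.0032,"ty":0.0024,"tz":0,"ax":0,"ay":0,"az":0,"grip":0.47},
    {"tx":0.0044,"ty":0.0032,"tz":0,"ax":0,"ay":0,"az":0,"grip":0.47},
    {"tx":0.0052,"ty":0.0038,"tz":0,"ax":0,"ay":0,"az":0,"grip":0.47},
    {"tx":0.006,"ty":0.0044,"tz":0,"ax":0,"ay":0,"az":0,"grip":0.47},
    {"tx":0.0068,"ty":0.005,"tz":0,"ax":0,"ay":0,"az":0,"grip":0.47},
    {"tx":0.0068,"ty":0.005,"tz":0,"ax":0,"ay":0,"az":0,"grip":0.47},
  ],
)

```text
t: 11.95
position: [519.6, 35.8, 49.7]
tcp_rot: [[0.59, -0.0, 0.807], [-0.807, 0.0, 0.59], [-0.0, -1.0, -0.0]]
force: [-0.9, -1.1, 1.4]
width: 45.4
```

>>> arm_command(
  targets=[
    {"tx":0.0004,"ty":0.0003,"tz":0,"ax":0,"ay":0,"az":0,"grip":0.47},
    {"tx":0.0008,"ty":0.0006,"tz":0,"ax":0,"ay":0,"az":0,"grip":0.47},
    {"tx":0.0012,"ty":0.0009,"tz":0,"ax":0,"ay":0,"az":0,"grip":0.47},
    {"tx":0.0012,"ty":0.0009,"tz":0,"ax":0,"ay":0,"az":0,"grip":0.47},
  ],
)

```text
t: 12.35
position: [520.8, 36.7, 49.8]
tcp_rot: [[0.59, 0.0, 0.807], [-0.807, 0.0, 0.59], [-0.0, -1.0, 0.0]]
force: [-0.7, -0.9, -0.0]
width: 45.4
```

>>> arm_command(
  targets=[
    {"tx":0.0003,"ty":0.0002,"tz":0,"ax":0,"ay":0,"az":0,"grip":0.47},
    {"tx":0.0006,"ty":0.0004,"tz":0,"ax":0,"ay":0,"az":0,"grip":0.47},
    {"tx":0.0008,"ty":0.0006,"tz":0,"ax":0,"ay":0,"az":0,"grip":0.47},
    {"tx":0.0008,"ty":0.0006,"tz":0,"ax":0,"ay":0,"az":0,"grip":0.47},
  ],
)

```text
t: 12.75
position: [521.6, 37.2, 49.8]
tcp_rot: [[0.59, 0.0, 0.807], [-0.807, 0.0, 0.59], [-0.0, -1.0, 0.0]]
force: [-1.2, -0.6, 0.5]
width: 45.2
```

>>> arm_command(
  targets=[
    {"tx":0.0003,"ty":0.0002,"tz":0,"ax":0,"ay":0,"az":0,"grip":0.47},
    {"tx":0.0006,"ty":0.0004,"tz":0,"ax":0,"ay":0,"az":0,"grip":0.47},
    {"tx":0.0008,"ty":0.0006,"tz":0,"ax":0,"ay":0,"az":0,"grip":0.47},
    {"tx":0.0008,"ty":0.0006,"tz":0,"ax":0,"ay":0,"az":0,"grip":0.47},
  ],
)

```text
t: 13.15
position: [522.1, 37.4, 49.8]
tcp_rot: [[0.59, -0.001, 0.808], [-0.808, -0.001, 0.59], [0.0, -1.0, -0.001]]
force: [-2.4, -4.1, 2.2]
width: 45.3
```

```bash
python3 - <<'E'
from h import *
s=arm.observe();print(s['position'],s['force'],s['width'])
c=cam('wrist');np.savez('w6.npz',**c)
cv2.imwrite('pics/w6.png',cv2.resize(c['frame'][70:330,200:470,::-1],(623,600),interpolation=3))
E
```

```text
[522.07379542  37.4300593   49.78136638] [-2.37787215 -4.08268516  2.22913467] 45.285915858103294
```

View pics/w6.png

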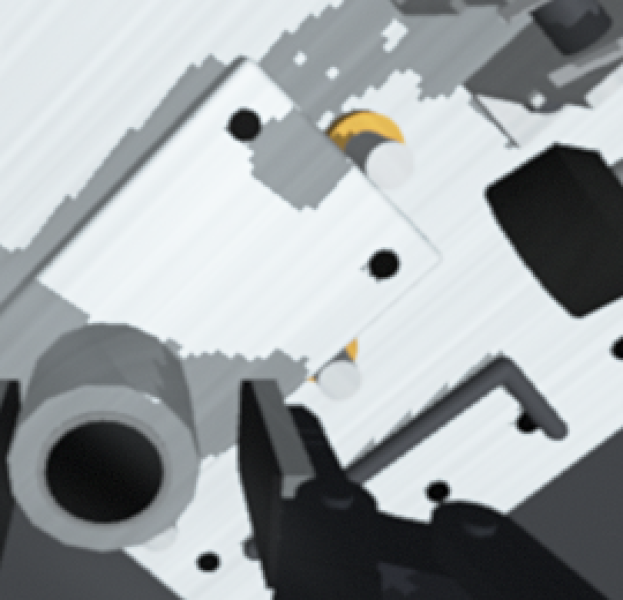

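End pin contact is building (fixture-y force about -4.4 N, x only -1.8). Adding push along fixture +x.

>>> arm_command(
  targets=[
    {"tx":0.0003,"ty":0,"tz":0,"ax":0,"ay":0,"az":0,"grip":0.47},
    {"tx":0.0006,"ty":0,"tz":0,"ax":0,"ay":0,"az":0,"grip":0.47},
    {"tx":0.0008,"ty":0,"tz":0,"ax":0,"ay":0,"az":0,"grip":0.47},
    {"tx":0.0008,"ty":0,"tz":0,"ax":0,"ay":0,"az":0,"grip":0.47},
  ],
)

```text
t: 13.6
position: [522.3, 37.3, 49.8]
tcp_rot: [[0.59, -0.001, 0.808], [-0.808, -0.001, 0.59], [0.0, -1.0, -0.002]]
force: [-6.3, -5.1, 4.1]
width: 45.3
```

>>> arm_command(
  targets=[
    {"tx":0.0003,"ty":0,"tz":0,"ax":0,"ay":0,"az":0,"grip":0.47},
    {"tx":0.0006,"ty":0,"tz":0,"ax":0,"ay":0,"az":0,"grip":0.47},
    {"tx":0.0008,"ty":0,"tz":0,"ax":0,"ay":0,"az":0,"grip":0.47},
    {"tx":0.0008,"ty":0,"tz":0,"ax":0,"ay":0,"az":0,"grip":0.47},
  ],
)

```text
t: 14.0
position: [522.5, 37.4, 49.7]
tcp_rot: [[0.59, -0.003, 0.808], [-0.808, -0.001, 0.59], [-0.001, -1.0, -0.003]]
force: [-9.1, -4.9, 5.9]
width: 45.3
```

>>> arm_command(
  targets=[
    {"tx":0.0003,"ty":0.0004,"tz":0,"ax":0,"ay":0,"az":0,"grip":0.47},
    {"tx":0.0006,"ty":0.0008,"tz":0,"ax":0,"ay":0,"az":0,"grip":0.47},
    {"tx":0.0008,"ty":0.001,"tz":0,"ax":0,"ay":0,"az":0,"grip":0.47},
    {"tx":0.0008,"ty":0.001,"tz":0,"ax":0,"ay":0,"az":0,"grip":0.47},
  ],
)

```text
t: 14.4
position: [522.6, 37.4, 49.7]
tcp_rot: [[0.589, -0.004, 0.808], [-0.808, -0.003, 0.589], [0.0, -1.0, -0.005]]
force: [-11.9, -11.0, 10.5]
width: 45.0
```

```bash
python3 - <<'E'
from h import *
s=arm.observe();print(s['position'],s['force'],s['width'])
c=cam('wrist');np.savez('w7.npz',**c)
cv2.imwrite('pics/w7.png',cv2.resize(c['frame'][70:330,200:470,::-1],(623,600),interpolation=3))
E
```

```text
[522.61551187  37.4120971   49.745279  ] [-11.91254789 -11.00710626  10.52808528] 44.95865360096558
```

View pics/w7.png

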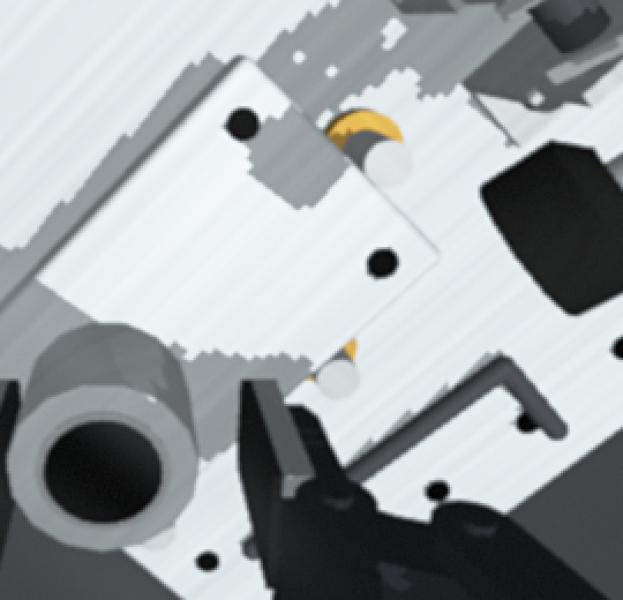

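Pressed home with about 10 N in x and 13 N in y on all pins, housing flush to pins b and end in the picture. Now backing off the pad and lifting clear.

>>> arm_command(
  targets=[
    {"tx":-0.002,"ty":-0.0018,"tz":0,"ax":0,"ay":0,"az":0,"grip":0.47},
    {"tx":-0.004,"ty":-0.0033,"tz":0,"ax":0,"ay":0,"az":0,"grip":0.47},
    {"tx":-0.0058,"ty":-0.0046,"tz":0,"ax":0,"ay":0,"az":0,"grip":0.46},
    {"tx":-0.0058,"ty":-0.0046,"tz":0,"ax":0,"ay":0,"az":0,"grip":0.43},
    {"tx":-0.0058,"ty":-0.0046,"tz":0.005,"ax":0,"ay":0,"az":0,"grip":0.43},
    {"tx":-0.0058,"ty":-0.0046,"tz":0.02,"ax":0,"ay":0,"az":0,"grip":0.43},
    {"tx":-0.0058,"ty":-0.0046,"tz":0.05,"ax":0,"ay":0,"az":0,"grip":0.43},
    {"tx":-0.0058,"ty":-0.0046,"tz":0.1,"ax":0,"ay":0,"az":0,"grip":0.43},
    {"tx":-0.0058,"ty":-0.0046,"tz":0.15,"ax":0,"ay":0,"az":0,"grip":0.43},
    {"tx":-0.0058,"ty":-0.0046,"tz":0.15,"ax":0,"ay":0,"az":0,"grip":0.43},
    {"tx":-0.0058,"ty":-0.0046,"tz":0.15,"ax":0,"ay":0,"az":0,"grip":0.43},
  ],
)

```text
t: 15.55
position: [519.6, 34.3, 201.2]
tcp_rot: [[0.59, 0.003, 0.807], [-0.807, -0.0, 0.59], [0.002, -1.0, 0.002]]
force: [0.0, -0.6, -1.1]
width: 48.8
```

```bash
python3 - <<'E'
from h import *
s=arm.observe();print(s['position'],s['force'],s['width'])
c=cam('wrist');np.savez('w8.npz',**c)
cv2.imwrite('pics/w8.png',cv2.resize(c['frame'][:,:,::-1],(800,600),interpolation=3))
for q in('boss_top','clamp_pad','handle_tip','end_pin','side_pin_a'):
  for m in arm.mark_of('wrist',q)[:2]:print(q,m,pt(c,*m['centre']))
E
```

```text
[519.58392535  34.3173707  201.22845221] [ 0.02453389 -0.63167399 -1.13197208] 48.812682223606615
boss_top {'centre': [313.3, 109.5], 'score': 0.73} [532.23155736 107.24526704  37.78413042]
boss_top {'centre': [254.7, 173.3], 'score': 0.62} [518.93080601  34.5917      71.77631763]
clamp_pad {'centre': [327.2, 113.9], 'score': 0.84} [527.1782114  108.35213268 113.40114618]
end_pin {'centre': [315.2, 106.0], 'score': 0.68} [531.67654425 110.69151911  37.65218445]
side_pin_a {'centre': [305.0, 157.0], 'score': 0.67} [553.96324884  68.11389222  37.9862328 ]
side_pin_a {'centre': [264.9, 194.2], 'score': 0.44} [544.758794    16.08932201  41.26643512]
```

View pics/w8.png

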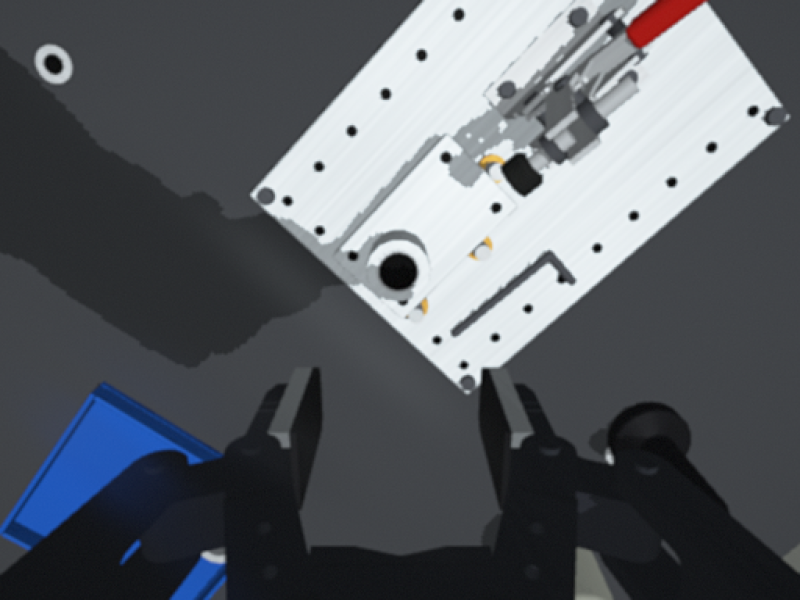

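Housing seated, boss clear, handle untouched (red, top right). Checking squareness in the depth map, then going behind the handle.

```bash
python3 - <<'E'
from h import *
c=dict(np.load('w8.npz'));P=cloud(c)
m=((P[...,2]>39.8)&(P[...,2]<44.5)&(np.hypot(P[...,0]-521,P[...,1]-54)<68)).astype(np.uint8)
n,l,s,_=cv2.connectedComponentsWithStats(m);k=1+np.argmax(s[1:,4]);X=P[l==k]
print('flange',cv2.minAreaRect(X[:,:2].astype(np.float32)))
A=np.c_[X[:,:2]-[521,54],np.ones(len(X))];print('plane',np.linalg.lstsq(A,X[:,2],rcond=None)[0])
m=(P[...,2]>12)&(P[...,2]<20);Y=P[m];A=np.c_[Y[:,:2]-[521,54],np.ones(len(Y))];print('plate plane',np.linalg.lstsq(A,Y[:,2],rcond=None)[0])
E
```

```text
flange ((521.0924072265625, 56.03813934326172), (99.59432983398438, 59.90215301513672), 82.95061492919922)
plane [-6.95338844e-04  1.39784294e-04  4.10761571e+01]
plate plane [-2.89733605e-04 -6.06040797e-04  1.52429606e+01]
```

>>> arm_command(
  targets=[
    {"tx":0.006,"ty":0.04,"tz":0.01,"ax":0,"ay":0,"az":-0.13,"grip":1},
    {"tx":0.012,"ty":0.08,"tz":0.01,"ax":0,"ay":0,"az":-0.26,"grip":1},
    {"tx":0.018,"ty":0.12,"tz":0.01,"ax":0,"ay":0,"az":-0.39,"grip":1},
    {"tx":0.024,"ty":0.16,"tz":0.01,"ax":0,"ay":0,"az":-0.52,"grip":1},
    {"tx":0.03,"ty":0.2,"tz":0.01,"ax":0,"ay":0,"az":-0.65,"grip":1},
    {"tx":0.035,"ty":0.235,"tz":0.01,"ax":0,"ay":0,"az":-0.78,"grip":1},
    {"tx":0.0365,"ty":0.2525,"tz":0,"ax":0,"ay":0,"az":-0.78,"grip":1},
    {"tx":0.0365,"ty":0.2525,"tz":-0.03,"ax":0,"ay":0,"az":-0.78,"grip":1},
    {"tx":0.0365,"ty":0.2525,"tz":-0.03,"ax":0,"ay":0,"az":-0.78,"grip":1},
    {"tx":0.0365,"ty":0.2525,"tz":-0.03,"ax":0,"ay":0,"az":-0.78,"grip":1},
  ],
)

```text
t: 16.85
position: [555.0, 286.1, 169.2]
tcp_rot: [[-0.147, -0.002, 0.989], [-0.989, -0.001, -0.147], [0.001, -1.0, -0.002]]
force: [0.5, -0.1, -0.4]
width: 0.5
```

```bash
python3 - <<'E'
from h import *
c=dict(np.load('w8.npz'));P=cloud(c);z=c['z_map'];g=c['frame'].astype(int)
# edges by line fits: signed boundary pixels of masks, on known planes
def edge(mask,zp,a,b,tol=4):
    "fit line to mask contour near pixel segment a-b, on plane zp -> world angle"
    cs,_=cv2.findContours(mask.astype(np.uint8),cv2.RETR_EXTERNAL,cv2.CHAIN_APPROX_NONE)
    q=np.vstack(cs)[:,0,:].astype(float);a,b=np.array(a)/1.5625,np.array(b)/1.5625;d=(b-a)/np.linalg.norm(b-a)
    t=(q-a)@d;n=(q-a)@[-d[1],d[0]];L=np.linalg.norm(b-a)
    q=q[(abs(n)<tol)&(t>8)&(t<L-8)]
    X=np.array([pt(c,u,v,zp)[:2] for u,v in q]).astype(np.float32)
    vx,vy,x,y=cv2.fitLine(X,cv2.DIST_HUBER,0,.01,.01).ravel();r=(X-[x,y])@[-vy,vx]
    return round(np.degrees(np.arctan2(vy,vx))%180,2),len(X),round(float(r.std()),2),(x,y)
pl=(P[...,2]>9)&(P[...,2]<60);fl=(P[...,2]>38)&(P[...,2]<60)
print('plate left',edge(pl,16,(420,5),(252,193)),'right',edge(pl,16,(470,390),(786,118)),'front',edge(pl,16,(252,196),(464,392)))
print('flange left',edge(fl,42,(440,138),(338,245)),'right',edge(fl,42,(517,212),(405,318)),'end',edge(fl,42,(448,137),(517,208)))
E
```

```text
plate left (np.float32(81.38), 108, 0.19, (np.float32(433.82297), np.float32(85.39219))) right (np.float32(81.35), 190, 0.67, (np.float32(641.88556), np.float32(107.40242))) front (np.float32(171.39), 124, 0.23, (np.float32(518.36127), np.float32(-7.861336)))
flange left (np.float32(82.78), 60, 0.21, (np.float32(491.97705), np.float32(63.541122))) right (np.float32(81.79), 88, 2.27, (np.float32(551.1764), np.float32(57.658665))) end (np.float32(173.18), 39, 0.59, (np.float32(527.757), np.float32(105.20403)))
```

Depth edges show the plate at 81.4° but the flange's long side at 82.8°. It sits about 1.4° askew (gap at pin b), so grip friction kept it from squaring. I'll square it with the closed fingers on its -x side, midway between the pins.

>>> arm_command(
  targets=[
    {"tx":-0.015,"ty":-0.042,"tz":0.01,"ax":0,"ay":0,"az":0,"grip":1},
    {"tx":-0.03,"ty":-0.084,"tz":0.02,"ax":0,"ay":0,"az":0,"grip":1},
    {"tx":-0.047,"ty":-0.126,"tz":0.02,"ax":0,"ay":0,"az":0,"grip":1},
    {"tx":-0.065,"ty":-0.168,"tz":0.02,"ax":0,"ay":0,"az":0,"grip":1},
    {"tx":-0.08,"ty":-0.21,"tz":0.01,"ax":0,"ay":0,"az":0,"grip":1},
    {"tx":-0.0906,"ty":-0.233,"tz":0,"ax":0,"ay":0,"az":0,"grip":1},
    {"tx":-0.0906,"ty":-0.233,"tz":-0.04,"ax":0,"ay":0,"az":0,"grip":1},
    {"tx":-0.0906,"ty":-0.233,"tz":-0.08,"ax":0,"ay":0,"az":0,"grip":1},
    {"tx":-0.0906,"ty":-0.233,"tz":-0.11,"ax":0,"ay":0,"az":0,"grip":1},
    {"tx":-0.0906,"ty":-0.233,"tz":-0.13,"ax":0,"ay":0,"az":0,"grip":1},
    {"tx":-0.0906,"ty":-0.233,"tz":-0.136,"ax":0,"ay":0,"az":0,"grip":1},
    {"tx":-0.0906,"ty":-0.233,"tz":-0.136,"ax":0,"ay":0,"az":0,"grip":1},
  ],
)

```text
t: 18.05
position: [465.1, 53.2, 34.3]
tcp_rot: [[-0.149, 0.0, 0.989], [-0.989, -0.0, -0.149], [0.0, -1.0, 0.0]]
force: [0.7, 0.6, 0.4]
width: -0.4
```

```bash
python3 - <<'E'
from h import *
s=arm.observe();print(s['position'],s['force'])
c=cam('wrist');d=cam('side')
cv2.imwrite('pics/w9.png',np.hstack([cv2.resize(c['frame'][:,:,::-1],(400,300)),cv2.resize(d['frame'][130:250,180:340,::-1],(400,300),interpolation=3)]))
E
```

```text
[465.12576675  53.23318229  34.31373196] [0.73769894 0.60466178 0.43685094]
```

View pics/w9.png

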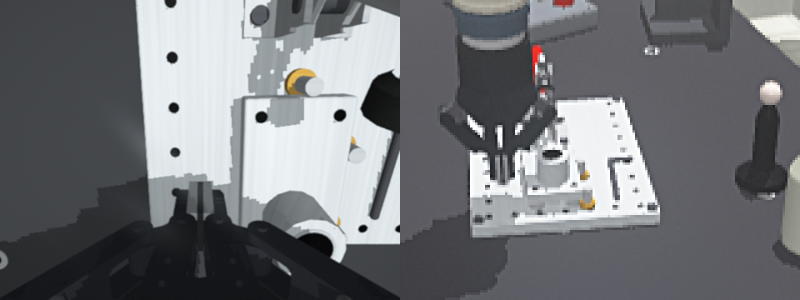

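Fingers stand beside the flange, clear of the clamp. Pushing along fixture +x.

>>> arm_command(
  targets=[
    {"tx":0.003,"ty":-0.00045,"tz":0,"ax":0,"ay":0,"az":0,"grip":1},
    {"tx":0.006,"ty":-0.0009,"tz":0,"ax":0,"ay":0,"az":0,"grip":1},
    {"tx":0.008,"ty":-0.0012,"tz":0,"ax":0,"ay":0,"az":0,"grip":1},
    {"tx":0.009,"ty":-0.00135,"tz":0,"ax":0,"ay":0,"az":0,"grip":1},
    {"tx":0.0095,"ty":-0.0014,"tz":0,"ax":0,"ay":0,"az":0,"grip":1},
    {"tx":0.01,"ty":-0.0015,"tz":0,"ax":0,"ay":0,"az":0,"grip":1},
    {"tx":0.01,"ty":-0.0015,"tz":0,"ax":0,"ay":0,"az":0,"grip":1},
  ],
)

```text
t: 18.85
position: [474.8, 52.2, 33.7]
tcp_rot: [[-0.148, -0.0, 0.989], [-0.989, -0.0, -0.148], [0.0, -1.0, -0.0]]
force: [-0.2, 0.5, -0.3]
width: -0.3
```

>>> arm_command(
  targets=[
    {"tx":0.0005,"ty":-0.0001,"tz":0,"ax":0,"ay":0,"az":0,"grip":1},
    {"tx":0.001,"ty":-0.00015,"tz":0,"ax":0,"ay":0,"az":0,"grip":1},
    {"tx":0.0015,"ty":-0.0002,"tz":0,"ax":0,"ay":0,"az":0,"grip":1},
    {"tx":0.0015,"ty":-0.0002,"tz":0,"ax":0,"ay":0,"az":0,"grip":1},
  ],
)

```text
t: 19.25
position: [476.4, 52.0, 33.8]
tcp_rot: [[-0.148, 0.0, 0.989], [-0.989, -0.0, -0.148], [0.0, -1.0, 0.0]]
force: [0.0, 0.4, -0.6]
width: -0.1
```

>>> arm_command(
  targets=[
    {"tx":0.0005,"ty":-0.0001,"tz":0,"ax":0,"ay":0,"az":0,"grip":1},
    {"tx":0.001,"ty":-0.00015,"tz":0,"ax":0,"ay":0,"az":0,"grip":1},
    {"tx":0.0015,"ty":-0.0002,"tz":0,"ax":0,"ay":0,"az":0,"grip":1},
    {"tx":0.0015,"ty":-0.0002,"tz":0,"ax":0,"ay":0,"az":0,"grip":1},
  ],
)

```text
t: 19.65
position: [477.8, 51.8, 33.7]
tcp_rot: [[-0.148, -0.0, 0.989], [-0.989, 0.0, -0.148], [0.0, -1.0, -0.0]]
force: [-0.6, 0.2, -0.6]
width: -0.2
```

>>> arm_command(
  targets=[
    {"tx":0.0004,"ty":-0.0001,"tz":0,"ax":0,"ay":0,"az":0,"grip":1},
    {"tx":0.0008,"ty":-0.00015,"tz":0,"ax":0,"ay":0,"az":0,"grip":1},
    {"tx":0.001,"ty":-0.0002,"tz":0,"ax":0,"ay":0,"az":0,"grip":1},
    {"tx":0.001,"ty":-0.0002,"tz":0,"ax":0,"ay":0,"az":0,"grip":1},
  ],
)

```text
t: 20.05
position: [478.2, 51.7, 33.6]
tcp_rot: [[-0.148, -0.001, 0.989], [-0.989, 0.0, -0.148], [-0.0, -1.0, -0.001]]
force: [-4.6, 0.3, 1.8]
width: -0.1
```

>>> arm_command(
  targets=[
    {"tx":0.0004,"ty":-0.0001,"tz":0,"ax":0,"ay":0,"az":0,"grip":1},
    {"tx":0.0008,"ty":-0.00015,"tz":0,"ax":0,"ay":0,"az":0,"grip":1},
    {"tx":0.0012,"ty":-0.0002,"tz":0,"ax":0,"ay":0,"az":0,"grip":1},
    {"tx":0.0012,"ty":-0.0002,"tz":0,"ax":0,"ay":0,"az":0,"grip":1},
  ],
)

```text
t: 20.45
position: [478.5, 51.7, 33.5]
tcp_rot: [[-0.148, -0.003, 0.989], [-0.989, 0.0, -0.148], [-0.0, -1.0, -0.003]]
force: [-9.2, 2.1, 4.9]
width: 0.3
```

```bash
python3 - <<'E'
from h import *
s=arm.observe();print(s['position'],s['force'])
c=cam('wrist');np.savez('w10.npz',**c)
cv2.imwrite('pics/w10.png',cv2.resize(c['frame'][100:,290:,::-1],(469,600),interpolation=3))
E
```

```text
[478.4622904   51.69842683  33.50692303] [-9.22251655  2.06690011  4.94636305]
```

View pics/w10.png

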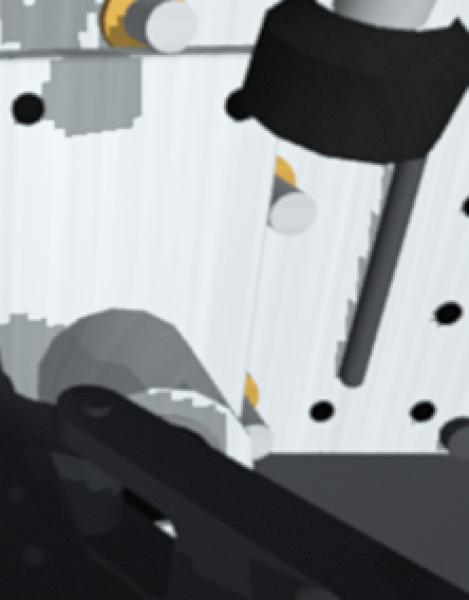

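Square-looking now (flange edge parallel to the pin line, pins at 293,213 and 257,440). Backing off and going round to the -y end for the end-pin push.

>>> arm_command(
  targets=[
    {"tx":-0.006,"ty":0.001,"tz":0,"ax":0,"ay":0,"az":0,"grip":1},
    {"tx":-0.015,"ty":0.002,"tz":0.01,"ax":0,"ay":0,"az":0,"grip":1},
    {"tx":-0.015,"ty":0.002,"tz":0.05,"ax":0,"ay":0,"az":0,"grip":1},
    {"tx":-0.01,"ty":-0.01,"tz":0.09,"ax":0,"ay":0,"az":0,"grip":1},
    {"tx":0.01,"ty":-0.045,"tz":0.09,"ax":0,"ay":0,"az":0,"grip":1},
    {"tx":0.036,"ty":-0.074,"tz":0.09,"ax":0,"ay":0,"az":0,"grip":1},
    {"tx":0.036,"ty":-0.074,"tz":0.06,"ax":0,"ay":0,"az":0,"grip":1},
    {"tx":0.036,"ty":-0.074,"tz":0.025,"ax":0,"ay":0,"az":0,"grip":1},
    {"tx":0.036,"ty":-0.074,"tz":0.005,"ax":0,"ay":0,"az":0,"grip":1},
    {"tx":0.036,"ty":-0.074,"tz":0,"ax":0,"ay":0,"az":0,"grip":1},
    {"tx":0.036,"ty":-0.074,"tz":0,"ax":0,"ay":0,"az":0,"grip":1},
  ],
)

```text
t: 21.6
position: [516.0, -22.6, 34.1]
tcp_rot: [[-0.148, -0.0, 0.989], [-0.989, -0.0, -0.148], [0.0, -1.0, -0.0]]
force: [-0.6, -0.1, -0.5]
width: 0.2
```

>>> arm_command(
  targets=[
    {"tx":0.0006,"ty":0.004,"tz":0,"ax":0,"ay":0,"az":0,"grip":1},
    {"tx":0.001,"ty":0.007,"tz":0,"ax":0,"ay":0,"az":0,"grip":1},
    {"tx":0.0013,"ty":0.0085,"tz":0,"ax":0,"ay":0,"az":0,"grip":1},
    {"tx":0.0013,"ty":0.0085,"tz":0,"ax":0,"ay":0,"az":0,"grip":1},
  ],
)

```text
t: 22.0
position: [517.7, -13.8, 34.4]
tcp_rot: [[-0.148, 0.001, 0.989], [-0.989, -0.0, -0.148], [0.0, -1.0, 0.001]]
force: [-0.9, -0.6, 0.3]
width: 0.2
```

>>> arm_command(
  targets=[
    {"tx":0.0003,"ty":0.002,"tz":0,"ax":0,"ay":0,"az":0,"grip":1},
    {"tx":0.0006,"ty":0.004,"tz":0,"ax":0,"ay":0,"az":0,"grip":1},
    {"tx":0.0008,"ty":0.005,"tz":0,"ax":0,"ay":0,"az":0,"grip":1},
    {"tx":0.0008,"ty":0.005,"tz":0,"ax":0,"ay":0,"az":0,"grip":1},
  ],
)

```text
t: 22.4
position: [518.2, -8.9, 33.7]
tcp_rot: [[-0.148, -0.0, 0.989], [-0.989, 0.0, -0.148], [-0.0, -1.0, -0.0]]
force: [-0.1, -0.3, 0.2]
width: 0.2
```

>>> arm_command(
  targets=[
    {"tx":0.0001,"ty":0.0005,"tz":0,"ax":0,"ay":0,"az":0,"grip":1},
    {"tx":0.0002,"ty":0.001,"tz":0,"ax":0,"ay":0,"az":0,"grip":1},
    {"tx":0.0002,"ty":0.0015,"tz":0,"ax":0,"ay":0,"az":0,"grip":1},
    {"tx":0.0002,"ty":0.0015,"tz":0,"ax":0,"ay":0,"az":0,"grip":1},
  ],
)

```text
t: 22.8
position: [518.3, -7.5, 33.8]
tcp_rot: [[-0.148, -0.0, 0.989], [-0.989, 0.0, -0.148], [-0.0, -1.0, -0.0]]
force: [-0.4, 0.1, 0.2]
width: -0.2
```

>>> arm_command(
  targets=[
    {"tx":0.0001,"ty":0.0005,"tz":0,"ax":0,"ay":0,"az":0,"grip":1},
    {"tx":0.0002,"ty":0.001,"tz":0,"ax":0,"ay":0,"az":0,"grip":1},
    {"tx":0.0002,"ty":0.0015,"tz":0,"ax":0,"ay":0,"az":0,"grip":1},
    {"tx":0.0002,"ty":0.0015,"tz":0,"ax":0,"ay":0,"az":0,"grip":1},
  ],
)

```text
t: 23.2
position: [518.5, -6.0, 33.8]
tcp_rot: [[-0.148, -0.0, 0.989], [-0.989, 0.0, -0.148], [-0.0, -1.0, -0.0]]
force: [0.1, -0.5, 0.3]
width: -0.1
```

>>> arm_command(
  targets=[
    {"tx":0.0001,"ty":0.0005,"tz":0,"ax":0,"ay":0,"az":0,"grip":1},
    {"tx":0.0002,"ty":0.001,"tz":0,"ax":0,"ay":0,"az":0,"grip":1},
    {"tx":0.0002,"ty":0.0013,"tz":0,"ax":0,"ay":0,"az":0,"grip":1},
    {"tx":0.0002,"ty":0.0013,"tz":0,"ax":0,"ay":0,"az":0,"grip":1},
  ],
)

```text
t: 23.6
position: [518.7, -4.8, 33.8]
tcp_rot: [[-0.148, 0.0, 0.989], [-0.989, -0.0, -0.148], [0.0, -1.0, 0.0]]
force: [0.5, 0.1, 0.0]
width: 0.3
```

>>> arm_command(
  targets=[
    {"tx":0.0001,"ty":0.0005,"tz":0,"ax":0,"ay":0,"az":0,"grip":1},
    {"tx":0.0002,"ty":0.001,"tz":0,"ax":0,"ay":0,"az":0,"grip":1},
    {"tx":0.0002,"ty":0.0013,"tz":0,"ax":0,"ay":0,"az":0,"grip":1},
    {"tx":0.0002,"ty":0.0013,"tz":0,"ax":0,"ay":0,"az":0,"grip":1},
  ],
)

```text
t: 24.0
position: [518.8, -4.5, 33.8]
tcp_rot: [[-0.149, -0.0, 0.989], [-0.989, -0.002, -0.149], [0.002, -1.0, -0.0]]
force: [-1.3, -7.5, -0.9]
width: 0.1
```

>>> arm_command(
  targets=[
    {"tx":0.0001,"ty":0.0005,"tz":0,"ax":0,"ay":0,"az":0,"grip":1},
    {"tx":0.0002,"ty":0.001,"tz":0,"ax":0,"ay":0,"az":0,"grip":1},
    {"tx":0.0002,"ty":0.0013,"tz":0,"ax":0,"ay":0,"az":0,"grip":1},
    {"tx":0.0002,"ty":0.0013,"tz":0,"ax":0,"ay":0,"az":0,"grip":1},
  ],
)

```text
t: 24.4
position: [518.8, -4.3, 33.8]
tcp_rot: [[-0.15, -0.001, 0.989], [-0.989, -0.005, -0.15], [0.005, -1.0, -0.0]]
force: [-2.7, -14.1, 0.5]
width: 0.1
```

14 N square onto the end pin with no travel. Backing off and measuring squareness from above.

>>> arm_command(
  targets=[
    {"tx":-0.001,"ty":-0.006,"tz":0,"ax":0,"ay":0,"az":0,"grip":1},
    {"tx":-0.002,"ty":-0.013,"tz":0.01,"ax":0,"ay":0,"az":0,"grip":1},
    {"tx":-0.002,"ty":-0.013,"tz":0.05,"ax":0,"ay":0,"az":0,"grip":1},
    {"tx":-0.002,"ty":-0.013,"tz":0.1,"ax":0,"ay":0,"az":0,"grip":1},
    {"tx":-0.002,"ty":0,"tz":0.15,"ax":0,"ay":0,"az":0,"grip":1},
    {"tx":-0.001,"ty":0.03,"tz":0.16,"ax":0,"ay":0,"az":0,"grip":1},
    {"tx":-0.001,"ty":0.03,"tz":0.16,"ax":0,"ay":0,"az":0,"grip":1},
    {"tx":-0.001,"ty":0.03,"tz":0.16,"ax":0,"ay":0,"az":0,"grip":1},
  ],
)

```text
t: 25.2
position: [518.0, 28.1, 194.4]
tcp_rot: [[-0.147, 0.001, 0.989], [-0.989, 0.0, -0.147], [-0.0, -1.0, 0.001]]
force: [-0.5, 0.1, -0.7]
width: -0.0
```

```bash
python3 - <<'E'
from h import *
s=arm.observe();print(s['position'],s['force'])
c=cam('wrist');np.savez('w11.npz',**c)
cv2.imwrite('pics/w11.png',cv2.resize(c['frame'][:,:,::-1],(800,600),interpolation=3))
E
```

```text
[518.0471222   28.14017668 194.40488659] [-0.50908187  0.12017333 -0.67453791]
```

View pics/w11.png

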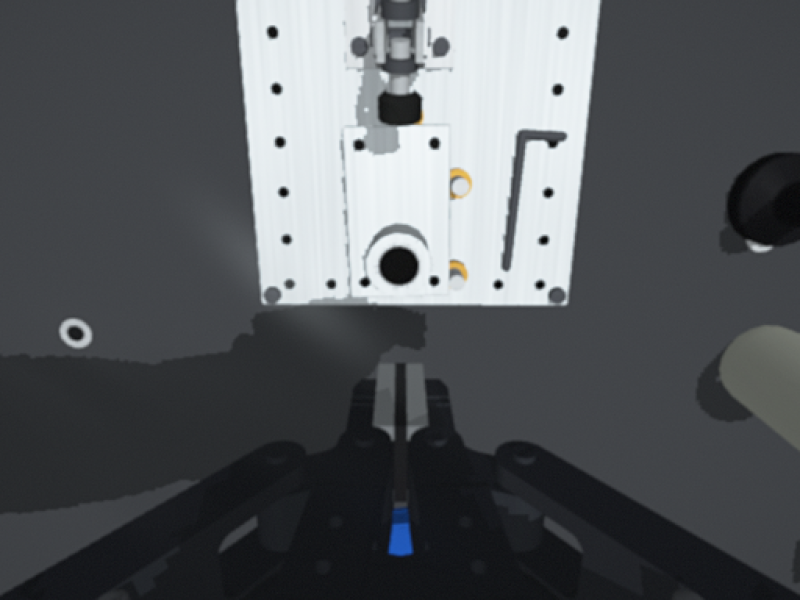

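```bash
python3 - <<'E'
from h import *
c=dict(np.load('w11.npz'));P=cloud(c)
def edge(mask,zp,a,b,tol=3):
    cs,_=cv2.findContours(mask.astype(np.uint8),cv2.RETR_EXTERNAL,cv2.CHAIN_APPROX_NONE)
    q=np.vstack(cs)[:,0,:].astype(float);a,b=np.array(a)/1.5625,np.array(b)/1.5625;d=(b-a)/np.linalg.norm(b-a)
    t=(q-a)@d;n=(q-a)@[-d[1],d[0]];L=np.linalg.norm(b-a);q=q[(abs(n)<tol)&(t>4)&(t<L-4)]
    X=np.array([pt(c,u,v,zp)[:2] for u,v in q]).astype(np.float32)
    vx,vy,x,y=cv2.fitLine(X,cv2.DIST_HUBER,0,.01,.01).ravel();r=(X-[x,y])@[-vy,vx]
    return np.round([np.degrees(np.arctan2(vy,vx))%180,len(X),r.std(),x,y],2)
pl=(P[...,2]>9)&(P[...,2]<60);fl=(P[...,2]>40.3)&(P[...,2]<60)
for n,a in(('L',((238,5),(262,300))),('R',((599,5),(566,302))),('F',((265,304),(565,304)))):print('plate',n,edge(pl,16,*a))
for n,a in(('L',((344,128),(352,295))),('R',((450,128),(448,295))),('E',((346,126),(378,126))),('F',((353,297),(447,297)))):print('flange',n,edge(fl,42,*a))
# intensity subpixel of bottom edges: mounting holes/boss centre
print(np.round(P[85:90,250],1)[0])
E
```

```text
plate L [8.1380e+01 1.8100e+02 3.0000e-01 4.3683e+02 1.0026e+02]
plate R [8.1340e+01 1.8200e+02 2.8000e-01 6.3668e+02 6.9950e+01]
plate F [171.5  184.     0.   523.71  -8.16]
flange L [ 82.72 110.     0.62 493.15  63.38]
flange R [ 82.95 110.     0.57 551.08  59.87]
flange E [164.83  14.     0.72 509.72 107.16]
flange F [1.7290e+02 3.7000e+01 3.9000e-01 5.0522e+02 9.5000e+00]
[524.8 101.8  40.9]
```

Depth edges again say flange 82.8° against plate 81.4°, although the pushes met firm resistance. I'll cross-check independently with sub-pixel screw-hole centroids of the flange and plate.

```bash
python3 - <<'E'
from h import *
for f in('w11','w8'):
    c=dict(np.load(f+'.npz'));g=cv2.cvtColor(c['frame'],cv2.COLOR_RGB2GRAY);P=cloud(c)
    n,l,s,ct=cv2.connectedComponentsWithStats((g<70).astype(np.uint8))
    H=[]
    for i in range(1,n):
        if 8<s[i,4]<70 and max(s[i,2:4])<11:
            x0,y0=max(s[i,0]-2,0),max(s[i,1]-2,0);w=(200-g[y0:y0+s[i,3]+4,x0:x0+s[i,2]+4].astype(float)).clip(0)
            yy,xx=np.indices(w.shape);u,v=x0+(w*xx).sum()/w.sum(),y0+(w*yy).sum()/w.sum()
            z=np.median(P[max(y0-1,0):y0+s[i,3]+5,max(x0-1,0):x0+s[i,2]+5,2])
            zp=42 if z>33 else 16
            H.append((zp,*pt(c,u,v,zp)[:2]))
    H=np.array(H);R=lambda t:np.array([[np.cos(t),-np.sin(t)],[np.sin(t),np.cos(t)]]);F=(H[:,1:]-[521.3,54.6])@R(np.radians(-8.6))
    print(f);
    for a,b in zip(H[:,0],F):print(int(a),np.round(b,2))
E
```

```text
w11
16 [-71.15 101.47]
42 [ 4.89 97.2 ]
16 [ 93.45 101.55]
16 [-71.06  71.59]
16 [93.51 71.56]
16 [-71.15  41.6 ]
42 [20.4  41.99]
16 [92.59 43.23]
42 [-21.24  41.16]
16 [-71.08  11.75]
16 [93.46 11.67]
16 [-71.16 -18.16]
16 [ 93.38 -18.35]
42 [ 21.99 -37.75]
42 [-19.74 -38.56]
16 [-43.77 -48.08]
16 [ 66.03 -48.22]
16 [ 93.54 -48.25]
16 [-218.6   -83.34]
16 [ 15.95 -99.9 ]
16 [  25.68 -101.14]
w8
16 [-71.21 101.43]
42 [-13.04 150.07]
16 [-21.99 146.34]
16 [-71.25  71.55]
42 [ -4.38 112.04]
16 [-71.27  41.54]
42 [-11.6   95.75]
16 [ 93.4  191.27]
16 [103.9  196.91]
42 [ 1.62 93.04]
42 [ 26.59 113.59]
16 [-71.28  11.67]
42 [12.4  86.33]
16 [ 93.4  161.31]
42 [-21.42  41.03]
42 [24.62 88.11]
16 [-71.32 -18.24]
16 [ 93.27 131.34]
16 [-71.29 -48.23]
42 [20.06 41.96]
16 [ 93.43 101.47]
16 [-43.88 -48.25]
16 [93.43 71.55]
42 [-19.6  -39.14]
16 [93.15 43.34]
16 [93.37 11.69]
16 [ 93.38 -18.39]
16 [ 66.01 -48.25]
16 [  -5.58 -123.65]
16 [ 93.37 -48.26]
16 [ 114.54 -114.96]
16 [ 137.77 -106.48]
```

The holes are sharp: plate yaw is exactly -8.6° and the flange is rotated +1.1° from it. It touches pin a and the end pin but leaves about 1.1 mm at pin b, jammed by friction against the end pin. Remedy: grip the boss, draw back from the end pin, turn slightly past square, then seat x first and y second.

>>> arm_command(
  targets=[
    {"tx":0.001,"ty":0.0063,"tz":0,"ax":0,"ay":0,"az":0,"grip":0.35},
    {"tx":0.001,"ty":0.0063,"tz":-0.03,"ax":0,"ay":0,"az":0,"grip":0.35},
    {"tx":0.001,"ty":0.0063,"tz":-0.06,"ax":0,"ay":0,"az":0,"grip":0.35},
    {"tx":0.001,"ty":0.0063,"tz":-0.09,"ax":0,"ay":0,"az":0,"grip":0.35},
    {"tx":0.001,"ty":0.0063,"tz":-0.12,"ax":0,"ay":0,"az":0,"grip":0.35},
    {"tx":0.001,"ty":0.0063,"tz":-0.137,"ax":0,"ay":0,"az":0,"grip":0.35},
    {"tx":0.001,"ty":0.0063,"tz":-0.143,"ax":0,"ay":0,"az":0,"grip":0.35},
    {"tx":0.001,"ty":0.0063,"tz":-0.143,"ax":0,"ay":0,"az":0,"grip":0.5},
    {"tx":0.001,"ty":0.0063,"tz":-0.143,"ax":0,"ay":0,"az":0,"grip":0.65},
    {"tx":0.001,"ty":0.0063,"tz":-0.143,"ax":0,"ay":0,"az":0,"grip":0.7},
    {"tx":0.001,"ty":0.0063,"tz":-0.143,"ax":0,"ay":0,"az":0,"grip":0.7},
  ],
)

```text
t: 26.35
position: [518.4, 34.1, 51.3]
tcp_rot: [[-0.149, -0.001, 0.989], [-0.989, -0.0, -0.149], [0.0, -1.0, -0.001]]
force: [-5.8, -0.5, 1.1]
width: 33.8
```

>>> arm_command(
  targets=[
    {"tx":-0.001,"ty":-0.001,"tz":0.0005,"ax":0,"ay":0,"az":0,"grip":0.7},
    {"tx":-0.0015,"ty":-0.002,"tz":0.0005,"ax":0,"ay":0,"az":-0.01,"grip":0.7},
    {"tx":-0.0018,"ty":-0.003,"tz":0.0005,"ax":0,"ay":0,"az":-0.02,"grip":0.7},
    {"tx":-0.002,"ty":-0.0035,"tz":0.0005,"ax":0,"ay":0,"az":-0.034,"grip":0.7},
    {"tx":-0.002,"ty":-0.0035,"tz":0,"ax":0,"ay":0,"az":-0.034,"grip":0.7},
    {"tx":-0.002,"ty":-0.0035,"tz":0,"ax":0,"ay":0,"az":-0.034,"grip":0.7},
  ],
)

```text
t: 26.95
position: [517.4, 30.4, 51.3]
tcp_rot: [[-0.182, 0.001, 0.983], [-0.983, -0.0, -0.182], [0.0, -1.0, 0.001]]
force: [-1.9, -0.8, 3.9]
width: 34.1
```

>>> arm_command(
  targets=[
    {"tx":0,"ty":0,"tz":0,"ax":0,"ay":0,"az":0,"grip":0.47},
    {"tx":0,"ty":0,"tz":0,"ax":0,"ay":0,"az":0,"grip":0.47},
    {"tx":0,"ty":0,"tz":0,"ax":0,"ay":0,"az":0.034,"grip":0.47},
    {"tx":0.002,"ty":-0.0003,"tz":0,"ax":0,"ay":0,"az":0.034,"grip":0.47},
    {"tx":0.004,"ty":-0.0006,"tz":0,"ax":0,"ay":0,"az":0.034,"grip":0.47},
    {"tx":0.005,"ty":-0.0008,"tz":0,"ax":0,"ay":0,"az":0.034,"grip":0.47},
    {"tx":0.006,"ty":-0.0009,"tz":0,"ax":0,"ay":0,"az":0.034,"grip":0.47},
    {"tx":0.0066,"ty":-0.001,"tz":0,"ax":0,"ay":0,"az":0.034,"grip":0.47},
    {"tx":0.0066,"ty":-0.001,"tz":0,"ax":0,"ay":0,"az":0.034,"grip":0.47},
  ],
)

```text
t: 27.85
position: [522.8, 29.6, 50.6]
tcp_rot: [[-0.149, -0.002, 0.989], [-0.989, -0.0, -0.149], [0.001, -1.0, -0.002]]
force: [-4.3, -0.7, 2.6]
width: 45.2
```

>>> arm_command(
  targets=[
    {"tx":0.0004,"ty":-0.0001,"tz":0,"ax":0,"ay":0,"az":0,"grip":0.47},
    {"tx":0.0008,"ty":-0.0001,"tz":0,"ax":0,"ay":0,"az":0,"grip":0.47},
    {"tx":0.0012,"ty":-0.0002,"tz":0,"ax":0,"ay":0,"az":0,"grip":0.47},
    {"tx":0.0012,"ty":-0.0002,"tz":0,"ax":0,"ay":0,"az":0,"grip":0.47},
  ],
)

```text
t: 28.25
position: [522.9, 29.5, 50.5]
tcp_rot: [[-0.149, -0.004, 0.989], [-0.989, 0.0, -0.149], [0.001, -1.0, -0.004]]
force: [-9.6, -0.7, 6.3]
width: 45.1
```

>>> arm_command(
  targets=[
    {"tx":-0.003,"ty":0.0004,"tz":0,"ax":0,"ay":0,"az":0,"grip":0.47},
    {"tx":-0.006,"ty":0.0009,"tz":0,"ax":0,"ay":0,"az":0,"grip":0.42},
    {"tx":-0.006,"ty":0.0009,"tz":0.005,"ax":0,"ay":0,"az":0,"grip":0.42},
    {"tx":-0.006,"ty":0.0009,"tz":0.03,"ax":0,"ay":0,"az":0,"grip":0.42},
    {"tx":-0.006,"ty":0.0009,"tz":0.075,"ax":0,"ay":0,"az":0,"grip":0.8},
    {"tx":-0.006,"ty":0.0009,"tz":0.12,"ax":0,"ay":0,"az":0,"grip":1},
    {"tx":-0.006,"ty":0.0009,"tz":0.144,"ax":0,"ay":0,"az":0,"grip":1},
    {"tx":-0.006,"ty":0.0009,"tz":0.144,"ax":0,"ay":0,"az":0,"grip":1},
    {"tx":-0.006,"ty":0.0009,"tz":0.144,"ax":0,"ay":0,"az":0,"grip":1},
  ],
)

```text
t: 29.15
position: [519.2, 30.3, 195.1]
tcp_rot: [[-0.148, 0.001, 0.989], [-0.989, -0.0, -0.148], [-0.0, -1.0, 0.001]]
force: [-0.2, -0.4, -1.2]
width: -0.6
```

```bash
cat > holes.py <<'E'
from h import *
def seat(fn):
    "housing pose in nest frame, from screw holes of plate (yaw, offset) and flange"
    c=cam('wrist',fn);g=cv2.cvtColor(c['frame'],cv2.COLOR_RGB2GRAY);P=cloud(c)
    n,l,s,ct=cv2.connectedComponentsWithStats((g<70).astype(np.uint8));H=[]
    for i in range(1,n):
        if 8<s[i,4]<70 and max(s[i,2:4])<11:
            x0,y0=max(s[i,0]-2,0),max(s[i,1]-2,0);w=(200-g[y0:y0+s[i,3]+4,x0:x0+s[i,2]+4].astype(float)).clip(0)
            yy,xx=np.indices(w.shape);u,v=x0+(w*xx).sum()/w.sum(),y0+(w*yy).sum()/w.sum()
            z=np.median(P[max(y0-1,0):y0+s[i,3]+5,max(x0-1,0):x0+s[i,2]+5,2]);zp=42 if z>33 else 16
            H.append((zp,*pt(c,u,v,zp)[:2]))
    H=np.array(H);t=np.radians(-8.6);R=np.array([[np.cos(t),-np.sin(t)],[np.sin(t),np.cos(t)]])
    F=(H[:,1:]-[521.3,54.6])@R-[1.15,1.5]
    near=lambda z,p,r=4:[f for a,f in zip(H[:,0],F) if a==z and np.hypot(*(f-p))<r]
    B=np.array([[-21,40],[21,40],[21,-40],[-21,-40.]]);L=[(b,near(42,b)[0]) for b in B if near(42,b)]
    b=np.array([x[0] for x in L]);a=np.array([x[1] for x in L]);M=b.mean(0);bb=b-M;aa=a-a.mean(0)
    th=np.arctan2((bb[:,0]*aa[:,1]-bb[:,1]*aa[:,0]).sum(),(aa*bb).sum())
    print(len(L),'holes; yaw',round(np.degrees(th),2),'centre',np.round(a.mean(0)-[np.cos(th)*M[0]-np.sin(th)*M[1],np.sin(th)*M[0]+np.cos(th)*M[1]],2))
    print('plate ref (want -72.3/92.3 cols, 10.2 row):',[np.round(near(16,p)[0],2) for p in((-72.3,10.2),(92.3,10.2),(-72.3,70),(92.3,70)) if near(16,p)])
E
python3 -c "
from holes import *
s=arm.observe();print(s['position'],s['t']);seat('w12.png')"
```

```text
[519.17493766  30.3178513  195.12154032] 29.15
4 holes; yaw -0.18 centre [ 0.21 -3.68]
plate ref (want -72.3/92.3 cols, 10.2 row): [array([-72.31,  10.2 ]), array([92.31, 10.19]), array([-72.28,  70.06]), array([92.34, 70.03])]
```

Now square (yaw -0.2°, x +0.2 mm, 3.7 mm short of the end pin). Next the pure y push from the -y end.

>>> arm_command(
  targets=[
    {"tx":-0.002,"ty":-0.025,"tz":0,"ax":0,"ay":0,"az":0,"grip":1},
    {"tx":-0.003,"ty":-0.05,"tz":-0.01,"ax":0,"ay":0,"az":0,"grip":1},
    {"tx":-0.003,"ty":-0.05,"tz":-0.05,"ax":0,"ay":0,"az":0,"grip":1},
    {"tx":-0.003,"ty":-0.05,"tz":-0.09,"ax":0,"ay":0,"az":0,"grip":1},
    {"tx":-0.003,"ty":-0.05,"tz":-0.13,"ax":0,"ay":0,"az":0,"grip":1},
    {"tx":-0.003,"ty":-0.05,"tz":-0.155,"ax":0,"ay":0,"az":0,"grip":1},
    {"tx":-0.003,"ty":-0.05,"tz":-0.161,"ax":0,"ay":0,"az":0,"grip":1},
    {"tx":-0.0025,"ty":-0.046,"tz":-0.161,"ax":0,"ay":0,"az":0,"grip":1},
    {"tx":-0.002,"ty":-0.043,"tz":-0.161,"ax":0,"ay":0,"az":0,"grip":1},
    {"tx":-0.0017,"ty":-0.041,"tz":-0.161,"ax":0,"ay":0,"az":0,"grip":1},
    {"tx":-0.0015,"ty":-0.0395,"tz":-0.161,"ax":0,"ay":0,"az":0,"grip":1},
    {"tx":-0.0015,"ty":-0.0395,"tz":-0.161,"ax":0,"ay":0,"az":0,"grip":1},
  ],
)

```text
t: 30.4
position: [517.8, -8.9, 34.5]
tcp_rot: [[-0.148, 0.001, 0.989], [-0.989, -0.0, -0.148], [0.0, -1.0, 0.001]]
force: [-0.3, -0.1, -1.0]
width: -0.1
```

>>> arm_command(
  targets=[
    {"tx":0.0001,"ty":0.0007,"tz":0,"ax":0,"ay":0,"az":0,"grip":1},
    {"tx":0.0002,"ty":0.0014,"tz":0,"ax":0,"ay":0,"az":0,"grip":1},
    {"tx":0.0003,"ty":0.0021,"tz":0,"ax":0,"ay":0,"az":0,"grip":1},
    {"tx":0.0004,"ty":0.0028,"tz":0,"ax":0,"ay":0,"az":0,"grip":1},
    {"tx":0.0005,"ty":0.0033,"tz":0,"ax":0,"ay":0,"az":0,"grip":1},
    {"tx":0.0005,"ty":0.0033,"tz":0,"ax":0,"ay":0,"az":0,"grip":1},
  ],
)

```text
t: 31.0
position: [518.0, -5.9, 33.8]
tcp_rot: [[-0.148, 0.0, 0.989], [-0.989, -0.0, -0.148], [0.0, -1.0, 0.0]]
force: [-0.8, -3.0, 2.6]
width: 0.2
```

>>> arm_command(
  targets=[
    {"tx":0.0001,"ty":0.0005,"tz":0,"ax":0,"ay":0,"az":0,"grip":1},
    {"tx":0.0002,"ty":0.001,"tz":0,"ax":0,"ay":0,"az":0,"grip":1},
    {"tx":0.0002,"ty":0.0014,"tz":0,"ax":0,"ay":0,"az":0,"grip":1},
    {"tx":0.0002,"ty":0.0014,"tz":0,"ax":0,"ay":0,"az":0,"grip":1},
  ],
)

```text
t: 31.4
position: [518.1, -4.5, 33.8]
tcp_rot: [[-0.148, 0.0, 0.989], [-0.989, -0.0, -0.148], [0.0, -1.0, 0.0]]
force: [0.5, -3.9, 1.5]
width: -0.1
```

>>> arm_command(
  targets=[
    {"tx":0.0001,"ty":0.0005,"tz":0,"ax":0,"ay":0,"az":0,"grip":1},
    {"tx":0.0002,"ty":0.001,"tz":0,"ax":0,"ay":0,"az":0,"grip":1},
    {"tx":0.0002,"ty":0.001,"tz":0,"ax":0,"ay":0,"az":0,"grip":1},
  ],
)

```text
t: 31.7
position: [518.2, -4.4, 33.8]
tcp_rot: [[-0.149, -0.0, 0.989], [-0.989, -0.002, -0.149], [0.002, -1.0, -0.0]]
force: [-1.4, -7.8, 2.6]
width: 0.1
```

>>> arm_command(
  targets=[
    {"tx":0.0001,"ty":0.0004,"tz":0,"ax":0,"ay":0,"az":0,"grip":1},
    {"tx":0.0001,"ty":0.0008,"tz":0,"ax":0,"ay":0,"az":0,"grip":1},
    {"tx":0.0001,"ty":0.0008,"tz":0,"ax":0,"ay":0,"az":0,"grip":1},
  ],
)

```text
t: 32.0
position: [518.2, -4.2, 33.8]
tcp_rot: [[-0.15, -0.001, 0.989], [-0.989, -0.003, -0.15], [0.003, -1.0, -0.0]]
force: [-2.2, -12.4, 2.3]
width: 0.1
```

>>> arm_command(
  targets=[
    {"tx":-0.001,"ty":-0.006,"tz":0,"ax":0,"ay":0,"az":0,"grip":1},
    {"tx":-0.002,"ty":-0.013,"tz":0.01,"ax":0,"ay":0,"az":0,"grip":1},
    {"tx":-0.002,"ty":-0.013,"tz":0.05,"ax":0,"ay":0,"az":0,"grip":1},
    {"tx":-0.002,"ty":-0.013,"tz":0.1,"ax":0,"ay":0,"az":0,"grip":1},
    {"tx":-0.002,"ty":0,"tz":0.15,"ax":0,"ay":0,"az":0,"grip":1},
    {"tx":-0.001,"ty":0.03,"tz":0.16,"ax":0,"ay":0,"az":0,"grip":1},
    {"tx":-0.001,"ty":0.03,"tz":0.16,"ax":0,"ay":0,"az":0,"grip":1},
    {"tx":-0.001,"ty":0.03,"tz":0.16,"ax":0,"ay":0,"az":0,"grip":1},
  ],
)

```text
t: 32.8
position: [517.2, 27.7, 194.3]
tcp_rot: [[-0.147, 0.001, 0.989], [-0.989, 0.0, -0.147], [-0.0, -1.0, 0.001]]
force: [-0.0, -0.7, -0.4]
width: 0.2
```

```bash
python3 -c "
from holes import *
s=arm.observe();print(s['position'],s['t']);seat('w13.png')"
```

```text
[517.22862401  27.69997553 194.25279389] 32.8
4 holes; yaw 0.13 centre [-0.18  0.36]
plate ref (want -72.3/92.3 cols, 10.2 row): [array([-72.23,  10.25]), array([92.27, 10.21]), array([-72.25,  70.08]), array([92.3, 70. ])]
```

At home in y, but the y push dragged the part about 0.3° and 0.4 mm off the side pins. One more pure x press at the boss.

>>> arm_command(
  targets=[
    {"tx":0.002,"ty":0.0063,"tz":0,"ax":0,"ay":0,"az":0,"grip":0.35},
    {"tx":0.002,"ty":0.0063,"tz":-0.03,"ax":0,"ay":0,"az":0,"grip":0.35},
    {"tx":0.002,"ty":0.0063,"tz":-0.06,"ax":0,"ay":0,"az":0,"grip":0.35},
    {"tx":0.002,"ty":0.0063,"tz":-0.09,"ax":0,"ay":0,"az":0,"grip":0.35},
    {"tx":0.002,"ty":0.0063,"tz":-0.12,"ax":0,"ay":0,"az":0,"grip":0.38},
    {"tx":0.002,"ty":0.0063,"tz":-0.137,"ax":0,"ay":0,"az":0,"grip":0.42},
    {"tx":0.002,"ty":0.0063,"tz":-0.143,"ax":0,"ay":0,"az":0,"grip":0.46},
    {"tx":0.002,"ty":0.0063,"tz":-0.143,"ax":0,"ay":0,"az":0,"grip":0.47},
    {"tx":0.0045,"ty":0.0059,"tz":-0.143,"ax":0,"ay":0,"az":0,"grip":0.47},
    {"tx":0.0055,"ty":0.0058,"tz":-0.143,"ax":0,"ay":0,"az":0,"grip":0.47},
    {"tx":0.006,"ty":0.0057,"tz":-0.143,"ax":0,"ay":0,"az":0,"grip":0.47},
    {"tx":0.006,"ty":0.0057,"tz":-0.143,"ax":0,"ay":0,"az":0,"grip":0.47},
  ],
)

```text
t: 34.05
position: [523.2, 33.0, 51.2]
tcp_rot: [[-0.148, -0.0, 0.989], [-0.989, -0.0, -0.148], [0.0, -1.0, -0.0]]
force: [-4.4, -0.3, 2.7]
width: 45.6
```

>>> arm_command(
  targets=[
    {"tx":0.0004,"ty":-0.0001,"tz":0,"ax":0,"ay":0,"az":0,"grip":0.47},
    {"tx":0.0008,"ty":-0.0001,"tz":0,"ax":0,"ay":0,"az":0,"grip":0.47},
    {"tx":0.0012,"ty":-0.0002,"tz":0,"ax":0,"ay":0,"az":0,"grip":0.47},
    {"tx":0.0012,"ty":-0.0002,"tz":0,"ax":0,"ay":0,"az":0,"grip":0.47},
  ],
)

```text
t: 34.45
position: [523.4, 33.1, 50.9]
tcp_rot: [[-0.148, -0.002, 0.989], [-0.989, 0.0, -0.148], [-0.0, -1.0, -0.002]]
force: [-9.1, 0.8, 6.2]
width: 45.1
```

>>> arm_command(
  targets=[
    {"tx":0.0005,"ty":0.0001,"tz":0,"ax":0,"ay":0,"az":0,"grip":0.47},
    {"tx":0.0009,"ty":0.0003,"tz":0,"ax":0,"ay":0,"az":0,"grip":0.47},
    {"tx":0.0009,"ty":0.0005,"tz":0,"ax":0,"ay":0,"az":0,"grip":0.47},
    {"tx":0.0009,"ty":0.0005,"tz":0,"ax":0,"ay":0,"az":0,"grip":0.47},
  ],
)

```text
t: 34.85
position: [523.7, 33.3, 50.8]
tcp_rot: [[-0.148, -0.003, 0.989], [-0.989, -0.0, -0.148], [0.001, -1.0, -0.003]]
force: [-11.0, -1.3, 6.9]
width: 44.9
```

>>> arm_command(
  targets=[
    {"tx":-0.003,"ty":0.0004,"tz":0,"ax":0,"ay":0,"az":0,"grip":0.47},
    {"tx":-0.0065,"ty":0.0009,"tz":0,"ax":0,"ay":0,"az":0,"grip":0.42},
    {"tx":-0.0065,"ty":0.0009,"tz":0.005,"ax":0,"ay":0,"az":0,"grip":0.42},
    {"tx":-0.0065,"ty":0.0009,"tz":0.03,"ax":0,"ay":0,"az":0,"grip":0.42},
    {"tx":-0.0065,"ty":0.0009,"tz":0.075,"ax":0,"ay":0,"az":0,"grip":0.8},
    {"tx":-0.0065,"ty":-0.004,"tz":0.12,"ax":0,"ay":0,"az":0,"grip":1},
    {"tx":-0.0065,"ty":-0.006,"tz":0.143,"ax":0,"ay":0,"az":0,"grip":1},
    {"tx":-0.0065,"ty":-0.006,"tz":0.143,"ax":0,"ay":0,"az":0,"grip":1},
    {"tx":-0.0065,"ty":-0.006,"tz":0.143,"ax":0,"ay":0,"az":0,"grip":1},
  ],
)

```text
t: 35.75
position: [519.3, 27.3, 194.1]
tcp_rot: [[-0.149, 0.002, 0.989], [-0.989, -0.0, -0.149], [-0.0, -1.0, 0.002]]
force: [0.1, -0.2, -0.3]
width: 0.3
```

```bash
python3 -c "
from holes import *
s=arm.observe();print(s['position'],s['t']);seat('w14.png')"
```

```text
[519.34798139  27.29104713 194.13777509] 35.75
4 holes; yaw 0.03 centre [0.04 0.35]
plate ref (want -72.3/92.3 cols, 10.2 row): [array([-72.22,  10.16]), array([92.37, 10.18]), array([-72.3,  70.1]), array([92.35, 70.09])]
```

Seated: yaw 0.03°, x 0.04, y 0.35 mm by the camera, same y as at the hard stop. Now to behind the handle.

>>> arm_command(
  targets=[
    {"tx":0.006,"ty":0.043,"tz":0,"ax":0,"ay":0,"az":0,"grip":1},
    {"tx":0.0125,"ty":0.086,"tz":0,"ax":0,"ay":0,"az":0,"grip":1},
    {"tx":0.019,"ty":0.13,"tz":0,"ax":0,"ay":0,"az":0,"grip":1},
    {"tx":0.0255,"ty":0.174,"tz":0,"ax":0,"ay":0,"az":0,"grip":1},
    {"tx":0.032,"ty":0.218,"tz":0,"ax":0,"ay":0,"az":0,"grip":1},
    {"tx":0.0385,"ty":0.261,"tz":0,"ax":0,"ay":0,"az":0,"grip":1},
    {"tx":0.0385,"ty":0.261,"tz":-0.04,"ax":0,"ay":0,"az":0,"grip":1},
    {"tx":0.0385,"ty":0.261,"tz":-0.08,"ax":0,"ay":0,"az":0,"grip":1},
    {"tx":0.0385,"ty":0.261,"tz":-0.115,"ax":0,"ay":0,"az":0,"grip":1},
    {"tx":0.0385,"ty":0.261,"tz":-0.122,"ax":0,"ay":0,"az":0,"grip":1},
    {"tx":0.0385,"ty":0.261,"tz":-0.122,"ax":0,"ay":0,"az":0,"grip":1},
  ],
)

```text
t: 36.9
position: [556.6, 288.0, 70.2]
tcp_rot: [[-0.148, -0.004, 0.989], [-0.989, -0.001, -0.148], [0.002, -1.0, -0.003]]
force: [0.1, 0.5, 0.8]
width: -0.2
```

```bash
python3 - <<'E'
from h import *
s=arm.observe();print(s['position'],s['force'],s['t'])
d=cam('side');e=cam('top')
cv2.imwrite('pics/s15.png',np.hstack([cv2.resize(e['frame'][140:250,120:270,::-1],(400,293),interpolation=3),cv2.resize(d['frame'][110:220,180:330,::-1],(400,293),interpolation=3)]))
E
```

```text
[556.60554571 288.02350994  70.18593295] [0.08096393 0.4735061  0.84405771] 36.9
```

View pics/s15.png

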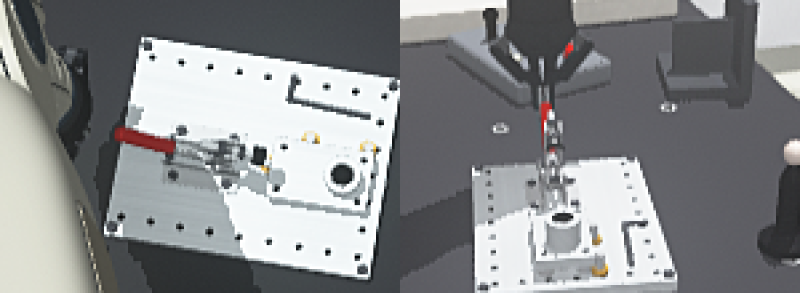

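Fingers are in line behind the red handle, housing seated. Starting the push along the handle's arc.

>>> arm_command(
  targets=[
    {"tx":-0.0018,"ty":-0.0119,"tz":0,"ax":0,"ay":0,"az":0,"grip":1},
    {"tx":-0.003,"ty":-0.0198,"tz":0,"ax":0,"ay":0,"az":0,"grip":1},
    {"tx":-0.0039,"ty":-0.0257,"tz":0.002,"ax":0,"ay":0,"az":0,"grip":1},
    {"tx":-0.0046,"ty":-0.0302,"tz":0.009,"ax":0,"ay":0,"az":0,"grip":1},
    {"tx":-0.0052,"ty":-0.0346,"tz":0.016,"ax":0,"ay":0,"az":0,"grip":1},
    {"tx":-0.0061,"ty":-0.0405,"tz":0.024,"ax":0,"ay":0,"az":0,"grip":1},
    {"tx":-0.007,"ty":-0.046,"tz":0.032,"ax":0,"ay":0,"az":0,"grip":1},
    {"tx":-0.007,"ty":-0.046,"tz":0.032,"ax":0,"ay":0,"az":0,"grip":1},
  ],
)

```text
t: 37.8
position: [551.0, 241.5, 105.4]
tcp_rot: [[-0.149, 0.002, 0.989], [-0.989, 0.0, -0.149], [-0.0, -1.0, 0.002]]
force: [-0.3, -1.0, -0.2]
width: -0.2
```

```bash
python3 - <<'E'
from h import *
s=arm.observe();print(s['position'],s['force'],s['t'])
d=cam('side')
cv2.imwrite('pics/s16.png',cv2.resize(d['frame'][110:220,180:330,::-1],(600,440),interpolation=3))
E
```

```text
[551.01472916 241.45815767 105.41551482] [-0.31481748 -0.99205489 -0.15079297] 37.8
```

View pics/s16.png

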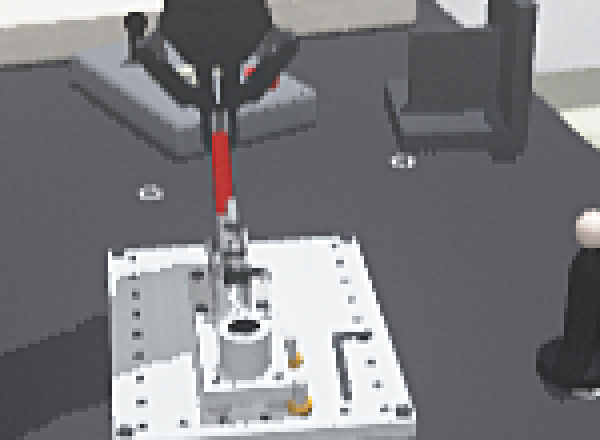

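Handle rising cleanly with about 1 N. Continuing towards pad contact.

>>> arm_command(
  targets=[
    {"tx":-0.0011,"ty":-0.0074,"tz":0.007,"ax":0,"ay":0,"az":0,"grip":1},
    {"tx":-0.0022,"ty":-0.0143,"tz":0.014,"ax":0,"ay":0,"az":0,"grip":1},
    {"tx":-0.0034,"ty":-0.0222,"tz":0.0195,"ax":0,"ay":0,"az":0,"grip":1},
    {"tx":-0.0046,"ty":-0.0307,"tz":0.024,"ax":0,"ay":0,"az":0,"grip":1},
    {"tx":-0.0052,"ty":-0.0345,"tz":0.0255,"ax":0,"ay":0,"az":0,"grip":1},
    {"tx":-0.0058,"ty":-0.038,"tz":0.027,"ax":0,"ay":0,"az":0,"grip":1},
    {"tx":-0.0058,"ty":-0.038,"tz":0.027,"ax":0,"ay":0,"az":0,"grip":1},
  ],
)

```text
t: 38.55
position: [544.8, 203.9, 131.0]
tcp_rot: [[-0.149, 0.0, 0.989], [-0.989, -0.0, -0.149], [-0.0, -1.0, 0.0]]
force: [-0.2, 1.1, 0.2]
width: 0.3
```

>>> arm_command(
  targets=[
    {"tx":-0.0006,"ty":-0.004,"tz":0.001,"ax":0,"ay":0,"az":0,"grip":1},
    {"tx":-0.0012,"ty":-0.0075,"tz":0.002,"ax":0,"ay":0,"az":0,"grip":1},
    {"tx":-0.0012,"ty":-0.0075,"tz":0.002,"ax":0,"ay":0,"az":0,"grip":1},
  ],
)

```text
t: 38.85
position: [544.0, 197.8, 133.5]
tcp_rot: [[-0.148, 0.002, 0.989], [-0.989, 0.002, -0.148], [-0.002, -1.0, 0.001]]
force: [0.3, 7.1, 4.5]
width: -0.6
```

>>> arm_command(
  targets=[
    {"tx":-0.0004,"ty":-0.0025,"tz":0.0005,"ax":0,"ay":0,"az":0,"grip":1},
    {"tx":-0.0008,"ty":-0.005,"tz":0.001,"ax":0,"ay":0,"az":0,"grip":1},
    {"tx":-0.0011,"ty":-0.0075,"tz":0.0015,"ax":0,"ay":0,"az":0,"grip":1},
    {"tx":-0.0011,"ty":-0.0075,"tz":0.0015,"ax":0,"ay":0,"az":0,"grip":1},
  ],
)

```text
t: 39.25
position: [543.3, 191.3, 135.6]
tcp_rot: [[-0.147, 0.003, 0.989], [-0.989, 0.004, -0.147], [-0.005, -1.0, 0.002]]
force: [0.9, 12.6, 7.3]
width: 0.3
```

>>> arm_command(
  targets=[
    {"tx":-0.0003,"ty":-0.0015,"tz":0.0003,"ax":0,"ay":0,"az":0,"grip":1},
    {"tx":-0.0005,"ty":-0.003,"tz":0.0006,"ax":0,"ay":0,"az":0,"grip":1},
    {"tx":-0.0005,"ty":-0.003,"tz":0.0006,"ax":0,"ay":0,"az":0,"grip":1},
  ],
)

```text
t: 39.55
position: [542.9, 188.5, 136.3]
tcp_rot: [[-0.147, 0.003, 0.989], [-0.989, 0.004, -0.147], [-0.005, -1.0, 0.003]]
force: [0.8, 11.8, 10.1]
width: 0.1
```

>>> arm_command(
  targets=[
    {"tx":-0.0003,"ty":-0.0015,"tz":0,"ax":0,"ay":0,"az":0,"grip":1},
    {"tx":-0.0005,"ty":-0.003,"tz":0,"ax":0,"ay":0,"az":0,"grip":1},
    {"tx":-0.0005,"ty":-0.003,"tz":0,"ax":0,"ay":0,"az":0,"grip":1},
  ],
)

```text
t: 39.85
position: [542.0, 184.1, 135.5]
tcp_rot: [[-0.148, 0.002, 0.989], [-0.989, 0.001, -0.148], [-0.002, -1.0, 0.001]]
force: [0.0, 3.5, 4.5]
width: -0.3
```

>>> arm_command(
  targets=[
    {"tx":-0.0003,"ty":-0.0015,"tz":0,"ax":0,"ay":0,"az":0,"grip":1},
    {"tx":-0.0004,"ty":-0.0025,"tz":0,"ax":0,"ay":0,"az":0,"grip":1},
    {"tx":-0.0004,"ty":-0.0025,"tz":0,"ax":0,"ay":0,"az":0,"grip":1},
  ],
)

```text
t: 40.15
position: [540.9, 180.9, 134.7]
tcp_rot: [[-0.148, -0.0, 0.989], [-0.989, 0.0, -0.148], [-0.0, -1.0, -0.001]]
force: [-0.1, 4.9, 1.4]
width: 0.0
```

Load dropped: past the dead point. A small step more to confirm the stop.

>>> arm_command(
  targets=[
    {"tx":-0.0001,"ty":-0.0007,"tz":0,"ax":0,"ay":0,"az":0,"grip":1},
    {"tx":-0.0002,"ty":-0.001,"tz":0,"ax":0,"ay":0,"az":0,"grip":1},
    {"tx":-0.0002,"ty":-0.001,"tz":0,"ax":0,"ay":0,"az":0,"grip":1},
  ],
)

```text
t: 40.45
position: [540.9, 180.7, 134.7]
tcp_rot: [[-0.148, -0.0, 0.989], [-0.989, 0.002, -0.148], [-0.002, -1.0, -0.0]]
force: [0.8, 7.8, 1.6]
width: -0.1
```

At the stop (no travel, force rising to 8 N). Retreating and checking.

>>> arm_command(
  targets=[
    {"tx":0.002,"ty":0.015,"tz":0,"ax":0,"ay":0,"az":0,"grip":1},
    {"tx":0.006,"ty":0.04,"tz":0.01,"ax":0,"ay":0,"az":0,"grip":1},
    {"tx":0.006,"ty":0.04,"tz":0.055,"ax":0,"ay":0,"az":0,"grip":1},
    {"tx":0.006,"ty":0.04,"tz":0.1,"ax":0,"ay":0,"az":0,"grip":1},
    {"tx":0.0,"ty":0,"tz":0.11,"ax":0,"ay":0,"az":0,"grip":1},
    {"tx":-0.006,"ty":-0.044,"tz":0.11,"ax":0,"ay":0,"az":0,"grip":1},
    {"tx":-0.012,"ty":-0.088,"tz":0.11,"ax":0,"ay":0,"az":0,"grip":1},
    {"tx":-0.018,"ty":-0.13,"tz":0.11,"ax":0,"ay":0,"az":0,"grip":1},
    {"tx":-0.023,"ty":-0.165,"tz":0.1,"ax":0,"ay":0,"az":0,"grip":1},
    {"tx":-0.023,"ty":-0.175,"tz":0.09,"ax":0,"ay":0,"az":0,"grip":1},
    {"tx":-0.023,"ty":-0.175,"tz":0.09,"ax":0,"ay":0,"az":0,"grip":1},
    {"tx":-0.023,"ty":-0.175,"tz":0.09,"ax":0,"ay":0,"az":0,"grip":1},
  ],
)

```text
t: 41.65
position: [517.9, 5.5, 224.7]
tcp_rot: [[-0.149, -0.001, 0.989], [-0.989, 0.0, -0.149], [-0.0, -1.0, -0.001]]
force: [0.2, 0.8, -0.0]
width: -0.5
```

```bash
python3 - <<'E'
from holes import *
s=arm.observe();print(s['position'],s['force'],s['t']);seat('w20.png')
d=cam('side');w=cv2.imread('pics/w20.png')
cv2.imwrite('pics/s20.png',np.hstack([cv2.resize(w,(400,300)),cv2.resize(d['frame'][110:222,180:330,::-1],(400,300),interpolation=3)]))
for m in arm.mark_of('side','handle_tip')[:2]:print(m,pt(d,*m['centre']),'expected stop',(522.7+.1495*101,55.9+.9888*101,165),proj(d,(537.8,155.8,165)))
E
```

```text
[517.889465     5.48901696 224.69605003] [ 0.23585583  0.76308238 -0.00563975] 41.65
4 holes; yaw 0.2 centre [-0.05  0.31]
plate ref (want -72.3/92.3 cols, 10.2 row): [array([-72.27,  10.14]), array([92.36, 10.08]), array([-72.23,  70.  ]), array([92.39, 70.09])]
{'centre': [235.3, 140.3], 'score': 0.43} [605.88943858 474.21635868  29.31251466] expected stop (537.7995000000001, 155.7688, 165) [235.9917676  141.66361817]
```

View pics/s20.png

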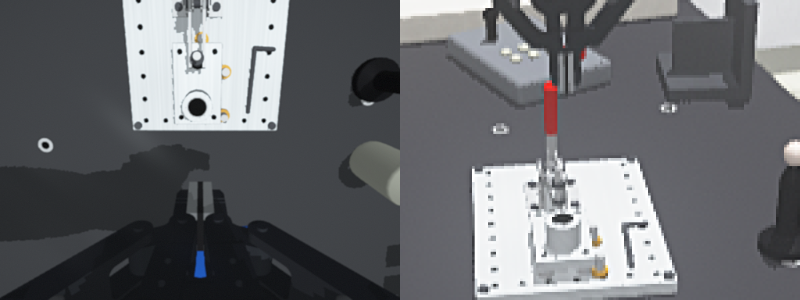

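>>> arm_command(
  targets=[
    {"tx":0,"ty":0.011,"tz":-0.015,"ax":0,"ay":0,"az":0,"grip":1},
    {"tx":0,"ty":0.022,"tz":-0.03,"ax":0,"ay":0,"az":0,"grip":1},
    {"tx":0,"ty":0.022,"tz":-0.03,"ax":0,"ay":0,"az":0,"grip":1},
    {"tx":0,"ty":0.022,"tz":-0.03,"ax":0,"ay":0,"az":0,"grip":1},
  ],
)

```text
t: 42.2
position: [517.9, 27.5, 195.3]
tcp_rot: [[-0.147, -0.0, 0.989], [-0.989, -0.0, -0.147], [0.0, -1.0, 0.0]]
force: [0.1, -0.2, 0.5]
width: 0.0
```

```bash
python3 - <<'E'
from holes import *
s=arm.observe();print(s['position'],s['t']);seat('w21.png');seat('w22.png')
w=cv2.imread('pics/w21.png');cv2.imwrite('pics/w21.png',cv2.resize(w[:210,130:400],(770,599),interpolation=3))
E
```

```text
[517.93467789  27.45933697 195.33482702] 42.2
4 holes; yaw 0.14 centre [-0.1   0.38]
plate ref (want -72.3/92.3 cols, 10.2 row): [array([-72.24,  10.24]), array([92.34, 10.19]), array([-72.23,  70.09]), array([92.3 , 70.04])]
4 holes; yaw 0.16 centre [-0.13  0.36]
plate ref (want -72.3/92.3 cols, 10.2 row): [array([-72.28,  10.25]), array([92.31, 10.17]), array([-72.31,  70.15]), array([92.36, 70.06])]
```

View pics/w21.png

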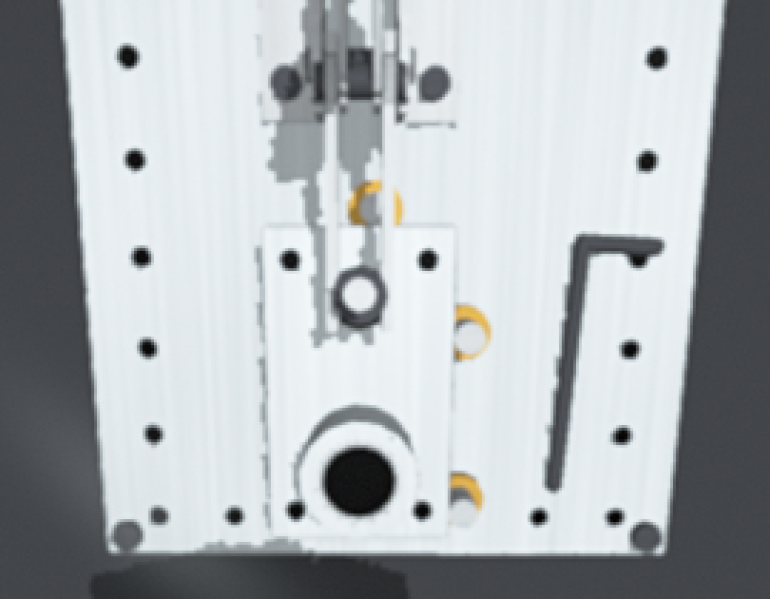

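Clamp shut: the pad is on the flange at (358,297), all three pins meet the flange, and the hex key has not moved. Handing in.

```bash
python3 -c "
from bench import arm
print(arm.hand_in(), arm.observe()['t'])"
```

```text
the job is handed in; nothing more can be done
the job is handed in; nothing more can be done
```

The housing is in the fixture, flat on the rest buttons with the boss away from the clamp. The handle is over its dead point and against its stop. I handed in at about 42 s of the 70 s.

**Seating:** The first diagonal press left the part about 1.1° askew, with a gap at pin b. The depth-map edges and the screw holes both showed it. I regripped the boss, drew it back, turned it and pressed it again, along x, then y, then x. The presses were about 10–14 N and met a firm stop.

**Clamp:** The handle push peaked at about 12–13 N horizontally (about 15 N with the vertical part). It dropped past the dead point, then rose to about 8 N with no travel at the stop. After I withdrew, the handle tip was within about 2 pixels of its expected stop position in the side view. The wrist view shows the pad on the flange.

**Last checks:**

| | Yaw | x | y |
|---|---|---|---|
| Before clamping | 0.03° | 0.04 mm | 0.35 mm |
| After clamping | 0.15° | -0.1 mm | 0.37 mm |

- **Possible gap at pin b:** That small shift is close to the measurement scatter, so a gap of 0.2–0.4 mm at pin b cannot be ruled out.
- **Other objects:** The hex key looks unmoved in the last wrist picture. I took no separate final look at the other objects, but the arm did not go near them, except the ring gauge in the tray, which was not touched.

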